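Clamp the blue flow cell in the tilting vise

TASK

Take the blue flow cell, stand it lengthwise between the jaws of the tilted vise and lay its underside flat on the sloping bed before you let go of it. Then turn the red-handled crank until the sliding jaw clamps the cell firmly against the fixed jaw, and let go of the crank. Leave the white cell, the jar and the screwdriver where they are.

Things in the scene. Friction and masses are not known exactly. Their poses are not given: they have to be found in the camera images.
- blue_cell: blue block (0.2 to 0.5 kg), 90 mm long (its x), 45 mm wide (its y), 50 mm high (its z), with a round window and two small yellow caps (12 mm across, 10 mm high, 33 mm either side of the middle) on top. Origin: centre of its underside. It starts standing on the table; its two ends are alike. Grasp it across its 45 mm width
- white_cell: white block of the same shape and size as the blue cell, a bystander. It may stand in either of the two cells' places. Origin: centre of its underside
- jar: white lidded jar, 72 mm across, 62 mm high, a bystander. Origin: centre of its underside
- screwdriver: red-handled screwdriver lying on the table, a bystander. Origin: its underside
- vise: grey steel vise bolted to the table, base 130 x 230 mm. Origin: on the table under the bed's origin; z up, y is the screw's direction, from the crank end (-y) to the fixed jaw (+y)
- bed: flat bed sloping 30 degrees: it rises away from the robot and faces up and towards it. Origin: on its surface, 85 mm above the table, where the middle of the cell's underside belongs; x up the slope, y along the screw to the fixed jaw (the cell's length goes along y), z square to the bed. Surface from x = -26 mm, where a steel ledge 12 mm high and 8 mm thick stops things sliding off, to x = +40 mm
- fixed_jaw: jaw block at the bed's +y end, 24 mm thick, 62 mm wide (x from -26 to +36 mm of the bed), 34 mm high, so 16 mm of the cell stand out above it. Origin: on the bed in the plane of its clamping face, which lies at y = +50 mm of the bed's frame and looks to -y
- jaw: sliding jaw block, 22 mm thick, as wide and high as the fixed jaw, driven by the crank's screw. Origin: on the bed in the plane of its clamping face, which looks to +y; that face lies at y = -76 mm of the bed's frame when fully open (126 mm between the jaws) and moves to +y. It starts 106 to 126 mm from the fixed jaw
- crank (a joint): angle of the crank, rad, about the vise's +y; 0 when fully open with the handle straight up; grows, closing the jaw, as it is turned clockwise seen from the handle's end (handle's top going to the vise's +x). One turn moves the jaw 24 mm; end stop at 12 rad. Turning takes about 2.5 N at the handle; the cell is held firmly once that has risen by 4 to 8 N. The screw holds where it is left
- crank_grip (a point): point to grip on the crank's red round handle, 18 mm across, 85 mm long, level along the vise's y, sticking out to -y from the crank arm; the sleeve spins freely on its pin, so a gripper can hold it without turning. The point is 33 mm from the handle's outer end, 57 mm from the arm's outer face, and moves on a circle of 45 mm radius about crank_hub
- crank_hub (a point): point on the crank's level axis in the plane of the circle of crank_grip, about 102 mm above the table (empty air, 52 mm off the end of the hub)
Not all that is in view belongs to the job. There is more than one size of the blue_cell; the one meant has the size given above.

How it is judged:
By the outcome, as a careful person would: the job done as asked, in the order asked, and still so for the second after the job is handed in, with the robot touching nothing.
It also fails if it takes over 72 s, if anything falls off the work surface, if the arm or the gripper's body presses on something with over 40 N, if the wrist force passes 120 N, or if a joint passes its speed limit or range.

ROBOT

A 6-joint arm with a two-finger parallel gripper is mounted at the origin on the work surface. World frame = base frame: x ahead of the robot, y to its left, z up, the work surface at z = 0. Lengths are in m, angles in rad, forces in N, time in s.
With the tool pointing down it reaches from about 0.25 to 0.775 m from the base axis. Payload 4 kg.
Tool frame: the origin (TCP) lies midway between the tips of the shut fingers; the grasp point (between the pads) lies 19 mm behind it; z points along the fingers, x is the direction in which the jaws open and shut, and the axes are right-handed (so a half turn about z gives the same grasp; the last joint's range is limited). The gripper opens to 94 mm and grips with 3 to 60 N. Pads are 16 mm wide; open, the fingers measure 119 mm over their backs; the gripper's body (75 mm by 177 mm) begins 78 mm behind the grasp point.
Start: joints at [1.104, 0.087, 1.371, -0, 1.684, -0.103], TCP at [0.196, 0.514, 0.206] pointing down, gripper open.
Joint ranges: [-3.1, 3.1], [-0.76, 2.03], [0.27, 2.55], [-1.08, 4.22], [0.17, 2.65], [-2.57, 2.57]. Speed limits (rad/s): [2.79, 2.79, 3.14, 3.14, 3.14, 3.14].

INTERFACE

Orientations are given as [roll, pitch, yaw] about the fixed x, y, z axes, in that order (R = Rz(yaw) Ry(pitch) Rx(roll)).
In Python, from bench import robot, eyes, close_job gives the robot as it stands.
- The arm moves only by the shell command python3 -m jog 'ROWS'. ROWS is JSON, a list of rows, each a list of 3 entries, a list of its own where there are three numbers: the turn, a rotation vector about the tool's x, y, z in degrees, then the shift along the tool's x, y, z in mm, then the closure, from -1 (fully open) to 1 (shut). In form: [[[wx, wy, wz], [x, y, z], claw], ...]. A call has 1 to 5 rows; each row is the pose to reach, as a shift and turn from the pose commanded when the call began, along the tool's axes at that moment; what a row does not reach only later rows make up. A row lasts 1/10 s, in which the tool goes at most 50 mm and 8.59 degrees, less where a joint would pass 70% of its speed; a pose out of reach is approached as far as the arm can. A call with a gripper value outside its range is refused whole. The fingers move at their own pace and stop on an object; the grip force is fixed at half the most. Time passes only in rows, so rows that repeat a pose let the fingers close. It gives the time, the measured TCP pose, the force and the opening at its end, in the units of the state.
- robot.get_obs(): the state, without advancing time (a new reading comes with each control period).
- eyes.snapshot(name): name is "scene" or "top"; returns (picture, depth): 480x640x3 uint8, red, green, blue; 480x640 float32, m along the optical axis (not along the pixel's ray), 0 where there is no reading.
- eyes.camera_params(name): a dict with "mtx" (3x3 intrinsics, pixels), "world_to_cam" (4x4, takes a point from world to camera coordinates). Camera axes: x right, y up, looking along -z (the intrinsics and any distortion apply to the point x, -y, -z); pixel columns grow to the right and rows downward; lengths in m; the calibration is good to about 2 mm. A picture is of the moment at which its call begins. camera_params takes no time and is no camera call.
- close_job(): hands the job in, once; it reports no verdict.
The state is a dict: "time": time; "joint_positions": joint angles; "qvel": joint speeds; "joint_torque": joint torques, N m; "tool_pos": TCP position; "ee_rot": TCP orientation; "wrist_force": force on the tool from outside, world axes, zero at the start; "wrist_torque": the same for the moment, N m; "width": finger opening in m.
Only numpy, scipy, OpenCV 4.12 (cv2) and the standard library are available. Lean on these libraries where they do the work, as an engineer would, in place of code of your own. Each camera call takes 0.05 s, during which the arm holds its last target. There are 200 camera calls.

## Working session

There is one attempt and no reset: what is moved stays moved. The work goes in short steps, Python scripts to look and compute and a shell command to move; the robot and the scene stay as the last step left them, time stands still between calls to the robot, and variables do not carry over. Pictures are saved under pics/ and viewed, about 8 in all and at most 12, crops included, and the job is handed in when it is done.

```bash
ls; mkdir -p pics
cat > h.py <<'E'
import numpy as np, cv2
from bench import robot, eyes
from scipy.spatial.transform import Rotation as R
def snap(n,f):
    p,d=eyes.snapshot(n); np.savez('%s.npz'%f,p=p,d=d); cv2.imwrite('pics/%s.png'%f,p[:,:,::-1]); return p,d
def pts(n,d):
    c=eyes.camera_params(n); K=np.array(c['mtx']); T=np.linalg.inv(np.array(c['world_to_cam']))
    v,u=np.mgrid[:480,:640]
    P=np.stack([(u-K[0,2])/K[0,0]*d,-(v-K[1,2])/K[1,1]*d,-d,np.ones_like(d)],-1)
    return (P@T.T)[...,:3]
E
python3 - <<'E'
from h import *
for n in ('scene','top'):
    snap(n,n+'0'); c=eyes.camera_params(n); print({k:np.round(v,3).tolist() if k!='x' else v for k,v in c.items()})
a=cv2.imread('pics/scene0.png');b=cv2.imread('pics/top0.png')
o=robot.get_obs();print(o)
E
```

```text
pics
{'mtx': [[481.634, 0.0, 322.567], [0.0, 481.634, 245.987], [0.0, 0.0, 1.0]], 'world_to_cam': [[0.766, 0.643, -0.007, -0.385], [-0.513, 0.616, 0.598, 0.276], [0.389, -0.455, 0.801, -1.344], [0.0, 0.0, 0.0, 1.0]]}
{'mtx': [[499.997, 0.0, 320.182], [0.0, 499.997, 237.787], [0.0, 0.0, 1.0]], 'world_to_cam': [[-0.011, -0.999, -0.031, -0.04], [0.992, -0.015, 0.123, -0.577], [-0.123, -0.029, 0.992, -1.202], [0.0, 0.0, 0.0, 1.0]]}
{'time': 0.1, 'joint_positions': array([ 1.10385672e+00,  8.78885967e-02,  1.37208030e+00, -5.31286390e-06,
        1.68359574e+00, -1.03099533e-01]), 'qvel': array([ 0.00018041, -0.00207573, -0.00394656, -0.00026341,  0.00205015,
       -0.00013867]), 'joint_torque': array([ 1.53066791e-03, -3.41255915e+01, -3.03299546e+01,  7.19166733e-02,
        3.05754715e-02, -8.68819461e-05]), 'tool_pos': array([0.19551165, 0.51355641, 0.2044287 ]), 'ee_rot': array([-3.14139495e+00,  1.96205554e-03,  1.20695586e+00]), 'wrist_force': array([ 0.33905722,  0.39187112, -0.43925089]), 'wrist_torque': array([0.01122372, 0.0222594 , 0.01547264]), 'width': 0.09423900735166672}
```

View pics/scene0.png

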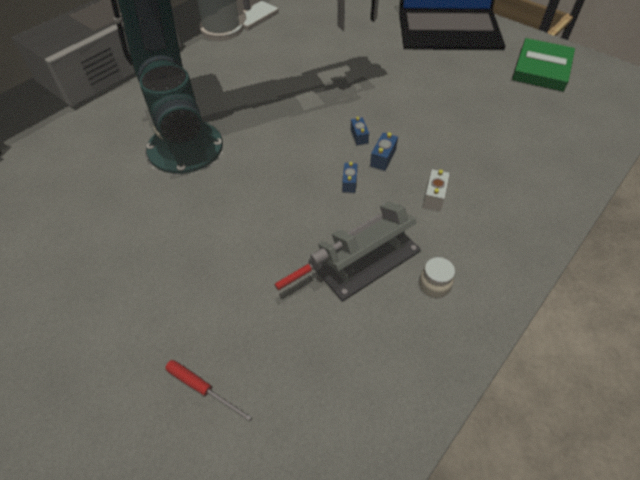

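View pics/top0.png

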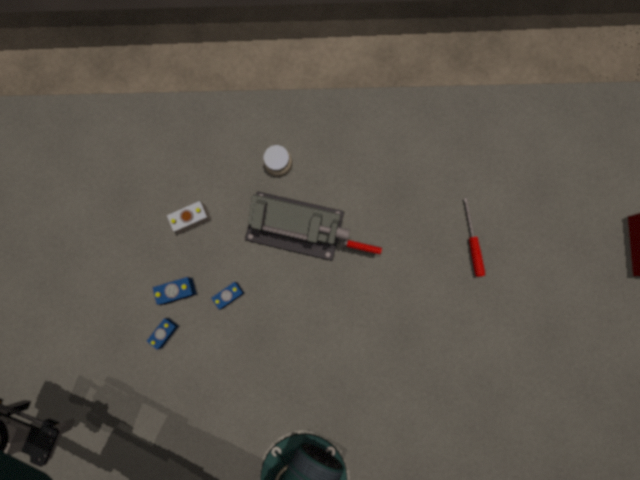

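The three blue candidates in the top picture are at (173,291), (228,295) and (162,333). The first looks as big as the white cell at (187,217); the other two look smaller. I'll check this with sizes and an enlarged crop.

Run:
```python
from h import *
z=np.load('top0.npz');p,d=z['p'],z['d'];X=pts('top',d)
hsv=cv2.cvtColor(p,cv2.COLOR_RGB2HSV)
for c in [(173,291),(228,295),(162,333),(187,217)]:
    w=np.zeros((480,640),bool);w[c[1]-26:c[1]+26,c[0]-28:c[0]+28]=1
    q=X[w&(X[...,2]>.012)]; zt=np.percentile(q[:,2],80)
    # keep nearest cluster
    lab=cv2.connectedComponents((w&(X[...,2]>.02)).astype(np.uint8))[1]
    m=lab==lab[c[1],c[0]]; q=X[m]; zt=np.median(q[:,2]); t=X[m&(abs(X[...,2]-zt)<.006)]
    r=cv2.minAreaRect((t[:,:2]*1000).astype(np.float32)); print(c,m.sum(),'ztop',zt.round(4),np.round(r[0],1),np.round(r[1],1),round(r[2],1))
# vise points
for c in [(276,160)]: print('jar',X[c[1],c[0]])
for n,b in (('top0',(140,180,400,360)),):
    im=cv2.imread('pics/%s.png'%n)[b[1]:b[3],b[0]:b[2]]
    im=cv2.resize(im,None,fx=3,fy=3,interpolation=cv2.INTER_CUBIC); im=cv2.convertScaleAbs(im,alpha=1.6,beta=10); cv2.imwrite('pics/topcrop.png',im)
im=cv2.imread('pics/scene0.png')[180:310,260:460];cv2.imwrite('pics/scenecrop.png',cv2.convertScaleAbs(cv2.resize(im,None,fx=4,fy=4,interpolation=cv2.INTER_CUBIC),alpha=1.6,beta=10))
```

```text
(173, 291) 784 ztop 0.0511 [451.1 314.7] [46.  91.7] 15.9
(228, 295) 452 ztop 0.0401 [438.2 183.3] [36.1 70.9] 34.0
(162, 333) 488 ztop 0.0402 [347.4 343.5] [36.8 71.1] 52.5
(187, 217) 784 ztop 0.0507 [634.3 282.1] [46.6 91.5] 22.9
jar [0.76869266 0.05922887 0.06022307]
```

View pics/topcrop.png

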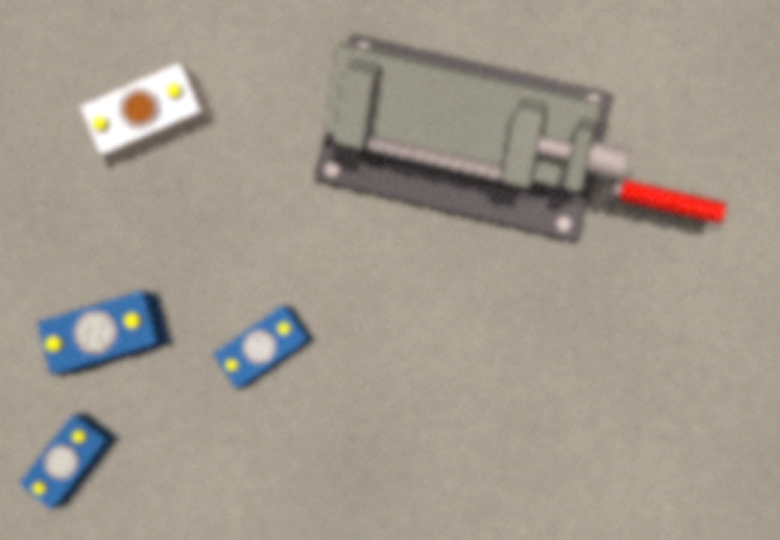

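View pics/scenecrop.png

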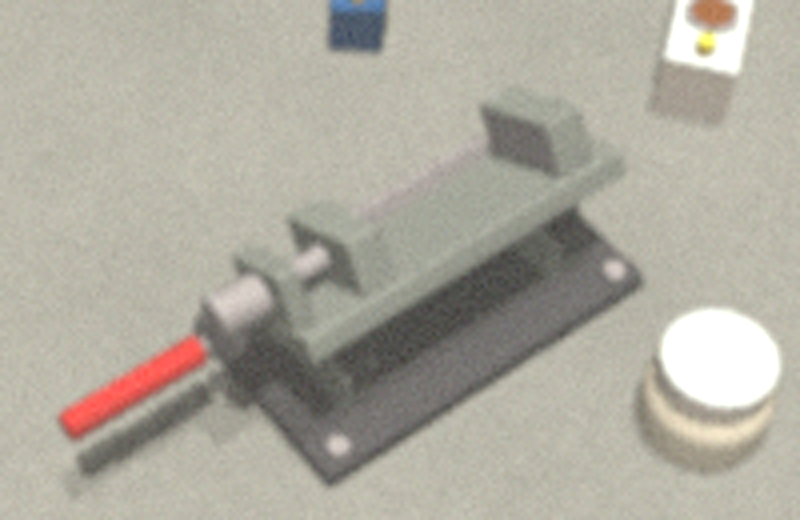

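The target is the blue cell at (173,291): it measures 46x92 mm with its top at 51 mm, while the other two are about 36x71 mm. The crop confirms this. Next I'll measure the vise.

```bash
cat > vise.py <<'E'
from h import *
def cloud(ft='top0',fs='scene0'):
    out=[]
    for n,f in (('top',ft),('scene',fs)):
        z=np.load(f+'.npz'); X=pts(n,z['d']); out.append((X[z['d']>0],z['p'][z['d']>0]))
    return out
def frame(Q,yaw):
    # bed plane with 30deg tilt and yaw free: lstsq on ransac inliers
    rng=np.random.default_rng(0);best=None
    for _ in range(3000):
        a=Q[rng.choice(len(Q),3,replace=False)];n=np.cross(a[1]-a[0],a[2]-a[0]);l=np.linalg.norm(n)
        if l<1e-6: continue
        n/=l; n*=np.sign(n[2])
        if abs(np.degrees(np.arccos(n[2]))-30)>6: continue
        m=abs((Q-a[0])@n)<.003
        if best is None or m.sum()>best.sum(): best=m
    c=Q[best].mean(0);n=np.linalg.svd(Q[best]-c)[2][2];n*=np.sign(n[2]);return c,n,best.sum()
E
python3 - <<'E'
from vise import *
for i,(X,p) in enumerate(cloud()):
    m=(abs(X[:,0]-.6)<.16)&(abs(X[:,1]-.02)<.16)&(X[:,2]>.03)&(X[:,2]<.2)
    red=(p[:,0].astype(int)>2*p[:,1].astype(int))&(p[:,0]>70)
    Q=X[m&~red]; c,n,k=frame(Q,0)
    print(['top','scene'][i],k,'tilt',np.degrees(np.arccos(n[2])).round(2),'yaw',np.degrees(np.arctan2(-n[1],-n[0])).round(2))
    yw=np.arctan2(-n[1],-n[0]) 
    yw=np.radians(-12) if abs(np.degrees(yw)+12)>5 else yw
    Rz=R.from_euler('z',yw).as_matrix(); xv,yv=Rz[:,0],Rz[:,1]
    bx=R.from_euler('zy',[yw,-np.pi/6]).as_matrix(); 
    # origin line z=.085 on plane
    o=c.copy(); 
    o=c+bx[:,0]*((.085-c[2])/bx[2,0])
    L=(Q-o)@bx
    L[:,2]=(Q-c)@n
    print('o line',o.round(4))
    for nm,lo,hi in (('bed',-.004,.004),('top34',.030,.038)):
        s=L[(abs(L[:,2]-(lo+hi)/2)<(hi-lo)/2)&(abs(L[:,0])<.06)]
        print(nm,len(s),'x',np.percentile(s[:,0],[2,98]).round(4)); h,e=np.histogram(s[:,1],np.arange(-.16,.16,.006)); print([(round(e[j]*1000),int(h[j])) for j in range(len(h)) if h[j]])
    r=X[(abs(X[:,0]-.55)<.1)&(abs(X[:,1]+.13)<.09)&red&(X[:,2]>.03)]
    cc=np.median(r,0);u=np.linalg.svd(r-r.mean(0))[2][0];u*=np.sign(u[1]);t=(r-cc)@u
    print('handle n',len(r),cc.round(4),'dir',u.round(3),'yaw',np.degrees(np.arctan2(-u[0],u[1])).round(2),'ext',t.min().round(4),t.max().round(4),'z max',r[:,2].max().round(4))
    # base plate
    b=X[(abs(X[:,0]-.6)<.16)&(abs(X[:,1]-.02)<.15)&(X[:,2]>.006)&(X[:,2]<.025)]
    print('base',cv2.minAreaRect((b[:,:2]*1000).astype(np.float32)),np.median(b[:,2]))
E
```

```text
top 1399 tilt 29.4 yaw -14.32
o line [0.6113 0.0197 0.085 ]
bed 1599 x [-0.0257  0.0433]
[(-136, 3), (-130, 2), (-112, 9), (-106, 13), (-100, 20), (-94, 57), (-88, 50), (-82, 55), (-76, 51), (-70, 15), (-64, 8), (-58, 7), (-52, 9), (-46, 49), (-40, 67), (-34, 67), (-28, 58), (-22, 65), (-16, 66), (-10, 64), (-4, 58), (2, 65), (8, 67), (14, 60), (20, 63), (26, 66), (32, 65), (38, 65), (44, 59), (50, 64), (56, 61), (62, 34), (68, 6), (74, 8), (80, 5), (86, 9), (92, 47), (98, 61), (104, 1)]
top34 609 x [-0.0235  0.0373]
[(-136, 2), (-130, 6), (-124, 1), (-118, 6), (-112, 4), (-106, 43), (-100, 54), (-94, 15), (-70, 17), (-64, 62), (-58, 65), (-52, 63), (-46, 26), (62, 8), (68, 60), (74, 60), (80, 62), (86, 54), (92, 1)]
handle n 241 [ 0.5488 -0.1532  0.0679] dir [ 0.245  0.97  -0.007] yaw -14.16 ext -0.0418 0.0427 z max 0.075
base ((599.401123046875, 18.763046264648438), (316.92767333984375, 297.9591369628906), 0.389356404542923) 0.014455346283763992
scene 1077 tilt 28.05 yaw -13.58
o line [0.6113 0.0199 0.085 ]
bed 1169 x [-0.0273  0.0433]
[(-160, 1), (-142, 1), (-136, 8), (-112, 27), (-106, 16), (-100, 16), (-94, 20), (-88, 31), (-82, 38), (-76, 41), (-70, 30), (-64, 11), (-58, 13), (-52, 13), (-46, 13), (-40, 20), (-34, 30), (-28, 33), (-22, 47), (-16, 49), (-10, 52), (-4, 49), (2, 46), (8, 53), (14, 44), (20, 51), (26, 52), (32, 49), (38, 43), (44, 47), (50, 45), (56, 53), (62, 54), (68, 11), (74, 9), (80, 8), (86, 12), (92, 12), (98, 18), (104, 2)]
top34 441 x [-0.0233  0.0375]
[(-136, 4), (-130, 2), (-124, 3), (-118, 2), (-112, 4), (-106, 44), (-100, 38), (-94, 9), (-70, 18), (-64, 50), (-58, 42), (-52, 45), (-46, 16), (62, 4), (68, 47), (74, 40), (80, 34), (86, 37), (92, 2)]
handle n 248 [ 0.5535 -0.1551  0.067 ] dir [0.247 0.969 0.003] yaw -14.27 ext -0.0405 0.0417 z max 0.0731
base ((591.8916625976562, 22.635650634765625), (233.57188415527344, 347.0880126953125), 78.248291015625) 0.014260218944810887
```

```bash
cat > go.py <<'E'
from h import *
# delta(pos, Rm): from measured pose -> rotvec deg, shift mm in tool axes
def delta(pos,Rm):
    o=robot.get_obs(); R0=R.from_euler('xyz',o['ee_rot']).as_matrix(); 
    rv=np.degrees(R.from_matrix(R0.T@Rm).as_rotvec()); sh=1000*R0.T@(np.array(pos)-o['tool_pos'])
    print('t',o['time'],'pos',o['tool_pos'].round(4),'rot',np.degrees(o['ee_rot']).round(1),'F',o['wrist_force'].round(1),'w',round(o['width'],4)); print('rv',rv.round(1),'sh',sh.round(1))
def down(yaw): return R.from_euler('xyz',[180,0,yaw],degrees=True).as_matrix()
YAW=-14.2
Rbed=R.from_euler('ZY',[YAW,-30],degrees=True).as_matrix()
Rv=R.from_euler('z',YAW,degrees=True).as_matrix()
Rplace=Rbed@np.diag([1.,-1,-1])
E
python3 - <<'E'
from vise import *; from go import *
from scipy.optimize import least_squares
V=np.array([.617,.036,0])
for i,(X,p) in enumerate(cloud()):
    nm=['top','scene'][i]
    q=X[(abs(X[:,0]-.451)<.07)&(abs(X[:,1]-.315)<.055)&(abs(X[:,2]-.0505)<.004)]
    r=cv2.minAreaRect((q[:,:2]*1000).astype(np.float32));print(nm,'cell',r)
    red=(p[:,0].astype(int)>2*p[:,1].astype(int))&(p[:,0]>70)
    L=(X-V)@Rv
    h=L[red&(abs(L[:,0])<.08)&(L[:,1]<-.1)&(L[:,1]>-.35)&(L[:,2]>.02)]
    print(' handle y',np.percentile(h[:,1],[1,99]).round(4))
    f=lambda a,s,rr:np.hypot(s[:,0]-a[0],s[:,2]-a[1])-rr
    s=least_squares(f,[-.02,.062],args=(h,.009),loss='soft_l1',f_scale=.001);print(' handle xz',s.x.round(4))
    g=L[~red&(abs(L[:,0]+.004)<.025)&(L[:,1]<-.09)&(L[:,1]>-.2)&(L[:,2]>.085)&(L[:,2]<.2)]
    for a in np.arange(-.2,-.06,.008):
        t=g[(g[:,1]>a)&(g[:,1]<=a+.008)]
        if len(t)>5:print(' ',round(a,3),len(t),'x at max z',t[t[:,2].argmax()].round(4),'xr',np.percentile(t[:,0],[5,95]).round(4))
E
```

```text
top cell ((451.3157043457031, 314.2486877441406), (45.204586029052734, 90.32687377929688), 15.99641227722168)
 handle y [-0.2407 -0.1588]
 handle xz [-0.018   0.0604]
  -0.16 30 x at max z [-0.0053 -0.1562  0.1176] xr [-0.0164  0.0063]
  -0.152 44 x at max z [ 0.0021 -0.1474  0.1181] xr [-0.0177  0.0056]
  -0.144 38 x at max z [ 0.0004 -0.1407  0.1188] xr [-0.0149  0.0072]
  -0.136 38 x at max z [-0.0129 -0.1343  0.1177] xr [-0.0159  0.0063]
  -0.128 79 x at max z [ 0.009  -0.1244  0.1315] xr [-0.0259  0.0173]
  -0.12 61 x at max z [ 0.0069 -0.1155  0.1316] xr [-0.0257  0.019 ]
  -0.112 41 x at max z [-0.0057 -0.1112  0.1131] xr [-0.0104  0.0186]
  -0.104 43 x at max z [-0.0034 -0.1011  0.1138] xr [-0.0095  0.0189]
  -0.096 32 x at max z [-0.0095 -0.0954  0.1135] xr [-0.0095  0.0188]
scene cell ((451.17144775390625, 315.74530029296875), (45.70438003540039, 94.72032928466797), 16.555593490600586)
 handle y [-0.2402 -0.1599]
 handle xz [-0.0192  0.0598]
  -0.16 63 x at max z [-0.002  -0.155   0.1166] xr [-0.0139  0.0073]
  -0.152 42 x at max z [-0.0067 -0.1492  0.1169] xr [-0.0094  0.0077]
  -0.144 47 x at max z [-0.0049 -0.143   0.1173] xr [-0.0119  0.0083]
  -0.136 46 x at max z [-0.0062 -0.1321  0.1176] xr [-0.0122  0.0076]
  -0.128 142 x at max z [ 0.0049 -0.1251  0.1309] xr [-0.0247  0.0189]
  -0.12 59 x at max z [ 0.0063 -0.1185  0.1306] xr [-0.0243  0.02  ]
  -0.112 10 x at max z [ 0.0075 -0.1118  0.1232] xr [-0.0067  0.0202]
  -0.104 45 x at max z [-0.0065 -0.1038  0.1121] xr [-0.0071  0.0185]
  -0.096 36 x at max z [-0.0072 -0.0903  0.1112] xr [-0.0071  0.0176]
```

```bash
python3 -c "
from go import *
delta([.4512,.3147,.12],down(16.1))"
```

```text
t 0.1 pos [0.1955 0.5136 0.2044] rot [-1.80e+02  1.00e-01  6.92e+01] F [ 0.3  0.4 -0.4] w 0.0942
rv [ 0.   0.1 53.1] sh [-94.7 309.7  84.6]
```

```bash
python3 -m jog '[[[0,0,30],[-55,180,40],-0.5],[[0,0,30],[-55,180,40],-0.5],[[0,0,30],[-55,180,40],-0.5],[[0,0,53.1],[-95,310,80],-0.5],[[0,0,53.1],[-95,310,80],-0.5]]'; python3 -m jog '[[[0,0,0],[0,0,0],-0.5],[[0,0,0],[0,0,0],-0.5]]'; python3 -c "
from go import *
delta([.4512,.3147,.12],down(16.1))"
```

```text
time: 0.6
tool_pos: [0.3887, 0.3633, 0.147]
ee_rot: [-3.142, 0.0, 0.451]
wrist_force: [0.1, -0.2, 0.2]
width: 0.0707
time: 0.8
tool_pos: [0.3878, 0.3638, 0.1468]
ee_rot: [-3.141, 0.002, 0.455]
wrist_force: [-0.6, 0.4, 0.2]
width: 0.0708
t 0.8 pos [0.3878 0.3638 0.1468] rot [-1.80e+02  1.00e-01  2.61e+01] F [-0.6  0.4  0.2] w 0.0708
rv [-0.   0.1 10. ] sh [35.4 71.9 26.7]
```

```bash
python3 -m jog '[[[0,0,10],[35.4,71.9,27],-0.5],[[0,0,10],[35.4,71.9,27],-0.5],[[0,0,10],[35.4,71.9,27],-0.5],[[0,0,10],[35.4,71.9,27],-0.5],[[0,0,10],[35.4,71.9,27],-0.5]]'
python3 - <<'E'
from go import *
delta([.4512,.3147,.019],down(16.1))
p,d=snap('scene','s1'); im=p[60:260,280:480,::-1]; cv2.imwrite('pics/s1c.png',cv2.convertScaleAbs(cv2.resize(im,None,fx=3,fy=3,interpolation=cv2.INTER_CUBIC),alpha=1.6))
E
```

```text
time: 1.3
tool_pos: [0.4502, 0.3175, 0.1217]
ee_rot: [-3.14, -0.001, 0.285]
wrist_force: [0.2, 0.4, -0.4]
width: 0.0703
t 1.3 pos [0.4502 0.3175 0.1217] rot [-1.799e+02 -1.000e-01  1.630e+01] F [ 0.2  0.4 -0.4] w 0.0703
rv [-0.1 -0.1  0.2] sh [1.000e-01 3.100e+00 1.027e+02]
```

View pics/s1c.png

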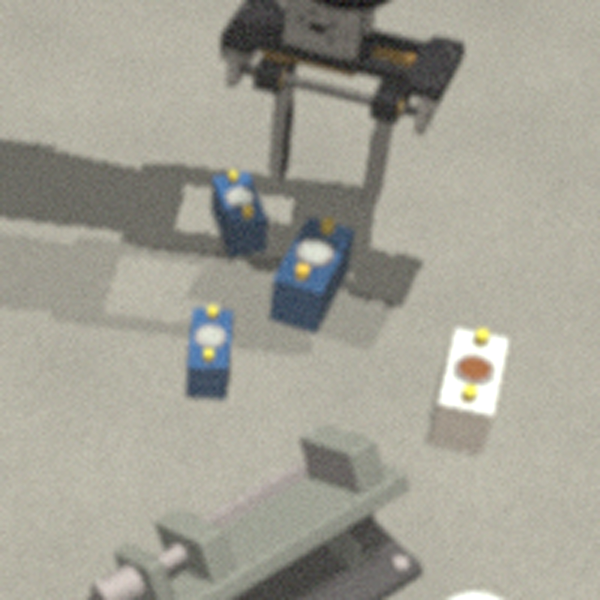

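The crop shows the open fingers at (283,130) and (375,160) either side of the large blue cell's window at (315,252). I'll go down and close.

```bash
python3 -m jog '[[[0,0,0],[0,2.5,45],-0.5],[[0,0,0],[0,2.5,80],-0.5],[[0,0,0],[0,2.5,103],-0.5],[[0,0,0],[0,2.5,103],-0.5],[[0,0,0],[0,2.5,103],-0.5]]'; python3 -m jog '[[[0,0,0],[0,0,0],1],[[0,0,0],[0,0,0],1],[[0,0,0],[0,0,0],1],[[0,0,0],[0,0,0],1],[[0,0,0],[0,0,0],1]]'; python3 -m jog '[[[0,0,0],[0,0,0],1],[[0,0,0],[0,0,-40],1],[[0,0,0],[0,0,-90],1],[[0,0,0],[0,0,-140],1],[[0,0,0],[0,0,-180],1]]'
python3 - <<'E'
from go import *
V=np.array([.617,.036,0]);bo=V+[0,0,.085]
n=Rbed[:,2]
delta(bo+n*(.019+.06),Rplace)
E
```

```text
time: 1.85
tool_pos: [0.4516, 0.3145, 0.0187]
ee_rot: [-3.141, -0.001, 0.284]
wrist_force: [0.2, 0.2, 1.0]
width: 0.0707
time: 2.35
tool_pos: [0.4515, 0.3136, 0.019]
ee_rot: [-3.141, 0.0, 0.282]
wrist_force: [-3.6, -1.3, 6.1]
width: 0.0445
time: 2.85
tool_pos: [0.4522, 0.3135, 0.2002]
ee_rot: [-3.141, -0.002, 0.282]
wrist_force: [0.5, 0.1, -3.1]
width: 0.0447
t 2.85 pos [0.4522 0.3135 0.2002] rot [-1.80e+02 -1.00e-01  1.62e+01] F [ 0.5  0.1 -3.1] w 0.0447
rv [-8.  29.2 29.7] sh [ 46.8 292.4  46.7]
```

Run:
```python
from go import *
bo=np.array([.617,.036,.085])
delta(bo+Rbed[:,2]*(.019+.12),Rplace)
```

```text
t 2.85 pos [0.4522 0.3135 0.2002] rot [-1.80e+02 -1.00e-01  1.62e+01] F [ 0.5  0.1 -3.1] w 0.0447
rv [-8.  29.2 29.7] sh [ 21.  277.3  -5.3]
```

```bash
python3 -m jog '[[[-0.8,2.9,3],[2,28,-4],1],[[-1.6,5.8,6],[4,55,-8],1],[[-2.4,8.8,8.9],[6,83,-12],1],[[-3.2,11.7,11.9],[8,111,-15],1],[[-4,14.6,14.8],[10,139,-15],1]]'
python3 - <<'E'
from go import *
bo=np.array([.617,.036,.085])
delta(bo+Rbed[:,2]*(.019+.12),Rplace)
E
```

```text
time: 3.35
tool_pos: [0.5002, 0.1815, 0.2124]
ee_rot: [3.104, -0.262, 0.025]
wrist_force: [0.3, -0.5, -2.8]
width: 0.0447
t 3.35 pos [0.5002 0.1815 0.2124] rot [177.9 -15.    1.5] F [ 0.3 -0.5 -2.8] w 0.0447
rv [-3.9 14.6 14.8] sh [ 42.7 128.9  23.5]
```

```bash
python3 -m jog '[[[-1,3.6,3.7],[10,32,6],1],[[-2,7.3,7.4],[20,63,12],1],[[-3,11,11.1],[30,95,18],1],[[-3.9,14.6,14.8],[41,126,23],1],[[-3.9,14.6,14.8],[41,126,23],1]]'; python3 -m jog '[[[0,0,0],[0,0,0],1],[[0,0,0],[0,0,0],1]]';python3 - <<'E'
from go import *
bo=np.array([.617,.036,.085])
delta(bo+Rbed[:,2]*(.019+.12),Rplace)
E
```

```text
time: 3.85
tool_pos: [0.546, 0.0544, 0.2023]
ee_rot: [3.139, -0.518, -0.249]
wrist_force: [-0.4, 0.0, -3.9]
width: 0.0443
time: 4.05
tool_pos: [0.5478, 0.0579, 0.2053]
ee_rot: [-3.141, -0.521, -0.246]
wrist_force: [0.5, 0.6, -2.8]
width: 0.0452
t 4.05 pos [0.5478 0.0579 0.2053] rot [-180.   -29.8  -14.1] F [ 0.5  0.6 -2.8] w 0.0452
rv [-0.1  0.2  0.1] sh [2.6 4.2 1.4]
```

```bash
python3 -m jog '[[[0,0,0],[3.5,4,20],1],[[0,0,0],[3.5,4,50],1],[[0,0,0],[3.5,4,80],1],[[0,0,0],[3.5,4,99],1],[[0,0,0],[3.5,4,99],1]]'; python3 -m jog '[[[0,0,0],[0,0,0],1],[[0,0,0],[0,0,0],1]]';python3 - <<'E'
from vise import *; from go import *
bo=np.array([.617,.036,.085])
delta(bo+Rbed[:,2]*(.019)+Rbed[:,0]*.001,Rplace)
ims=[]
for n in ('scene','top'):
    p,d=snap(n,n+'2'); b=(270,190,430,310) if n=='scene' else (230,180,390,300)
    im=p[b[1]:b[3],b[0]:b[2],::-1]; ims.append(cv2.convertScaleAbs(cv2.resize(im,None,fx=5,fy=5,interpolation=cv2.INTER_CUBIC)[:300 if 0 else None],alpha=1.6))
cv2.imwrite('pics/p2.png',cv2.resize(np.hstack(ims),None,fx=.5,fy=.5,interpolation=cv2.INTER_AREA))
for i,(X,p) in enumerate(cloud('top2','scene2')):
    p=p.astype(int); blue=(p[:,2]>1.6*p[:,0])&(p[:,2]>40)
    L=(X-bo)@Rbed; m=blue&(abs(L[:,0])<.05)&(abs(L[:,1])<.08)&(L[:,2]>.005)&(L[:,2]<.15)
    print(m.sum(),np.percentile(L[m],[1,50,99],axis=0).round(4))
    t=m&(abs(L[:,2]-np.percentile(L[m][:,2],90))<.006); print(' top',t.sum(),np.percentile(L[t],[2,50,98],axis=0).round(4))
E
```

```text
time: 4.55
tool_pos: [0.5978, 0.0407, 0.1195]
ee_rot: [3.14, -0.519, -0.245]
wrist_force: [-1.1, 1.3, -3.6]
width: 0.0445
time: 4.75
tool_pos: [0.5982, 0.0416, 0.1222]
ee_rot: [-3.141, -0.523, -0.245]
wrist_force: [-1.0, 0.6, -2.9]
width: 0.0445
t 4.75 pos [0.5982 0.0416 0.1222] rot [-179.9  -30.   -14.1] F [-1.   0.6 -2.9] w 0.0445
rv [-0.1  0.   0.1] sh [-0.6  0.9 23. ]
234 [[-0.0193 -0.0477  0.0293]
 [ 0.0181 -0.0317  0.0664]
 [ 0.0371 -0.0178  0.1464]]
 top 129 [[-0.0183 -0.0459  0.0659]
 [ 0.0114 -0.0297  0.069 ]
 [ 0.0263 -0.0195  0.0747]]
551 [[-0.0124 -0.0474  0.0203]
 [ 0.0237 -0.0215  0.0493]
 [ 0.0271  0.0435  0.076 ]]
 top 130 [[-0.015  -0.0481  0.0617]
 [ 0.0217 -0.0291  0.066 ]
 [ 0.0265  0.0372  0.0724]]
```

View pics/p2.png

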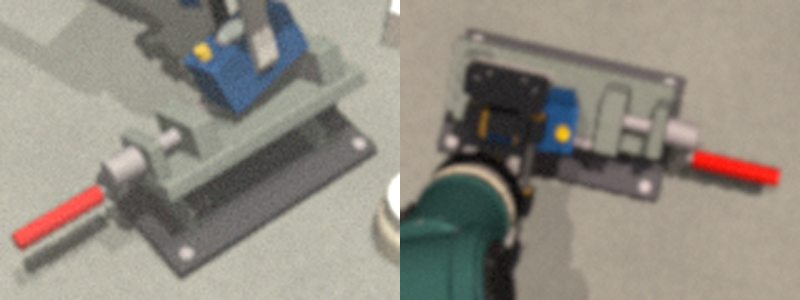

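The cell (left panel, (250,60)) is held between the jaws about 20 mm above the bed, parallel to it and clear of both jaws. I'll lower it until it touches.

```bash
python3 -m jog '[[[0,0,0],[-0.5,1,6],1],[[0,0,0],[-0.5,1,12],1],[[0,0,0],[-0.5,1,17],1],[[0,0,0],[-0.5,1,18],1],[[0,0,0],[-0.5,1,18],1]]'; python3 -m jog '[[[0,0,0],[0,0,1],1],[[0,0,0],[0,0,2],1],[[0,0,0],[0,0,3],1],[[0,0,0],[0,0,3],1]]'; python3 -c "
from go import *
bo=np.array([.617,.036,.085])
delta(bo+Rbed[:,2]*(.019)+Rbed[:,0]*.001,Rplace)"
```

```text
time: 5.35
tool_pos: [0.605, 0.0375, 0.1115]
ee_rot: [3.141, -0.524, -0.246]
wrist_force: [-28.8, 0.5, 24.8]
width: 0.045
time: 5.75
tool_pos: [0.6059, 0.0379, 0.1103]
ee_rot: [-3.141, -0.524, -0.247]
wrist_force: [-36.8, 3.8, 33.4]
width: 0.0447
t 5.75 pos [0.6059 0.0379 0.1103] rot [-180.   -30.   -14.1] F [-36.8   3.8  33.4] w 0.0447
rv [-0.1 -0.   0.1] sh [-1.9 -0.9  8.5]
```

```bash
python3 -m jog '[[[0,0,0],[0,0,-7],1],[[0,0,0],[0,0,-7],1],[[0,0,0],[0,0,-7],1]]';python3 - <<'E'
from vise import *; from go import *
bo=np.array([.617,.036,.085])
delta(bo+Rbed[:,2]*(.019)+Rbed[:,0]*.001,Rplace)
p,d=snap('scene','scene3'); snap('top','top3')
im=p[190:290,280:420,::-1]; cv2.imwrite('pics/p3.png',cv2.convertScaleAbs(cv2.resize(im,None,fx=5.7,fy=5.7,interpolation=cv2.INTER_CUBIC),alpha=1.8))
for i,(X,p) in enumerate(cloud('top3','scene3')):
    p=p.astype(int); blue=(p[:,2]>1.6*p[:,0])&(p[:,2]>40)
    L=(X-bo)@Rbed; m=~blue&(abs(L[:,2])<.006)&(L[:,0]>.028)&(L[:,0]<.038)&(L[:,1]<.045)&(L[:,1]>-.045)
    print('bed z',m.sum(),np.median(L[m],axis=0).round(4))
    m=blue&(L[:,0]>.012)&(L[:,0]<.04)&(abs(L[:,1])<.06)&(L[:,2]>.0)&(L[:,2]<.045); 
    if m.sum()>20:
        q=L[m]; c=q.mean(0); n=np.linalg.svd(q-c)[2][2]; print('face',m.sum(),c.round(4),n.round(3),'zmin',np.percentile(q[:,2],[1,5]).round(4),'y',np.percentile(q[:,1],[1,99]).round(4))
    m=blue&(L[:,1]<-.035)&(L[:,1]>-.06)&(abs(L[:,0])<.035)&(L[:,2]>0)&(L[:,2]<.07)
    q=L[m]; print('end',m.sum(),np.percentile(q,[2,50,98],axis=0).round(4))
E
```

```text
time: 6.05
tool_pos: [0.6044, 0.0382, 0.1098]
ee_rot: [-3.141, -0.523, -0.246]
wrist_force: [-4.2, 1.7, 4.0]
width: 0.0448
t 6.05 pos [0.6044 0.0382 0.1098] rot [-180.   -30.   -14.1] F [-4.2  1.7  4. ] w 0.0448
rv [-0.1  0.   0.1] sh [-0.3 -0.9  8.8]
bed z 67 [ 0.0355 -0.026   0.0006]
face 48 [ 0.025  -0.0311  0.0311] [-0.996  0.087 -0.013] zmin [0.0152 0.0162] y [-0.0468 -0.0195]
end 95 [[-0.0186 -0.0505  0.023 ]
 [ 0.0152 -0.0418  0.0498]
 [ 0.0262 -0.0354  0.0565]]
bed z 119 [0.0339 0.0022 0.0008]
face 314 [ 0.0237 -0.0134  0.0286] [ 1.    -0.003  0.008] zmin [0.0067 0.0108] y [-0.0478  0.0422]
end 131 [[-0.0155 -0.051   0.014 ]
 [ 0.0224 -0.0427  0.0445]
 [ 0.0267 -0.0351  0.0525]]
```

View pics/p3.png

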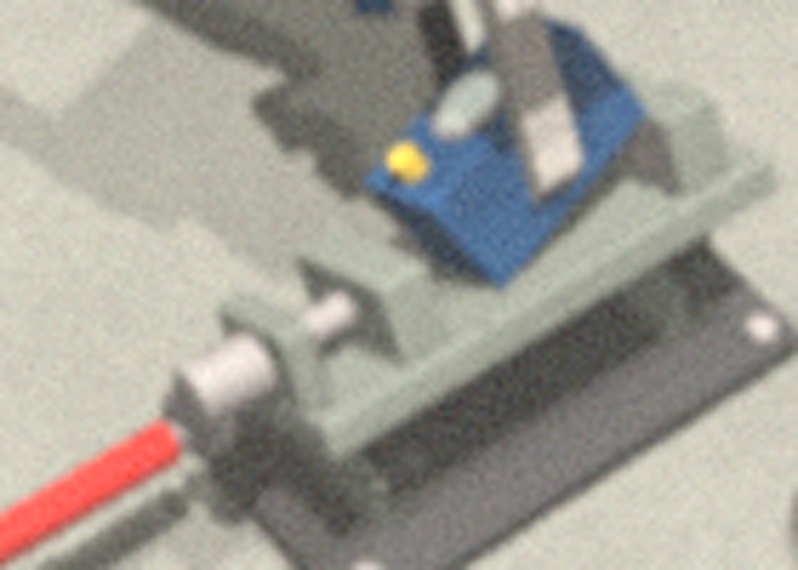

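Run:
```python
from vise import *; from go import *
bo=np.array([.617,.036,.085])
for f in ('scene2','scene3'):
    X,p=cloud('top3',f)[1]
    p=p.astype(int); blue=(p[:,2]>1.6*p[:,0])&(p[:,2]>40)
    L=(X-bo)@Rbed*1000; B=L[blue&(abs(L[:,0])<40)&(abs(L[:,1])<70)&(L[:,2]>0)&(L[:,2]<100)]
    print(f,len(B))
    for a in range(-52,52,8):
        q=B[(B[:,1]>=a)&(B[:,1]<a+8)]; s=q[q[:,0]>20]
        if len(s)>5: print(a,len(q),len(s),'z of +x face',np.percentile(s[:,2],[3,97]).round(1),'x',np.median(s[:,0]).round(1),'xmin',q[:,0].min().round(1), 'z at low x', np.median(q[q[:,0]<12][:,2]).round(1))
```

```text
scene2 552
-52 36 11 z of +x face [52.6 65.7] x 23.0 xmin -14.8 z at low x 63.9
-44 68 55 z of +x face [28.4 66.2] x 23.7 xmin -16.0 z at low x 64.5
-36 90 76 z of +x face [19.9 68.4] x 24.1 xmin 7.7 z at low x 69.0
-28 94 80 z of +x face [21.6 70. ] x 24.0 xmin -15.9 z at low x 69.9
-20 68 66 z of +x face [24.2 69.6] x 24.2 xmin -15.2 z at low x 71.3
-12 35 35 z of +x face [26.  61.3] x 23.9 xmin 20.8 z at low x nan
-4 11 11 z of +x face [25.6 34.9] x 22.7 xmin 20.7 z at low x nan
4 12 12 z of +x face [28.  35.8] x 22.7 xmin 21.4 z at low x nan
12 11 11 z of +x face [32.1 39.9] x 24.6 xmin 22.2 z at low x nan
20 39 39 z of +x face [34.9 81.7] x 23.9 xmin 21.3 z at low x nan
28 48 47 z of +x face [37.4 83.2] x 24.4 xmin -21.5 z at low x 0.8
36 35 35 z of +x face [37.8 65.1] x 23.5 xmin 21.6 z at low x nan
scene3 496
-52 58 25 z of +x face [34.8 49.4] x 23.5 xmin -16.6 z at low x 46.9
-44 60 51 z of +x face [15.8 51.6] x 24.0 xmin 13.2 z at low x nan
-36 98 75 z of +x face [ 8.5 55.4] x 24.2 xmin -12.1 z at low x 55.7
-28 87 75 z of +x face [ 7.9 57.7] x 23.8 xmin -17.2 z at low x 56.4
-20 66 66 z of +x face [10.2 56. ] x 23.7 xmin 20.6 z at low x nan
-12 17 17 z of +x face [11.6 37.7] x 23.0 xmin 20.2 z at low x nan
-4 9 9 z of +x face [14.3 20.8] x 22.8 xmin 21.3 z at low x nan
12 7 7 z of +x face [23.6 40.1] x 24.8 xmin 23.4 z at low x nan
20 35 34 z of +x face [26.  57.6] x 24.2 xmin 19.4 z at low x nan
28 30 30 z of +x face [31.  54.8] x 23.4 xmin 21.7 z at low x nan
36 24 24 z of +x face [31.2 54. ] x 23.9 xmin 20.2 z at low x nan
  return _methods._mean(a, axis=axis, dtype=dtype,
  ret = ret.dtype.type(ret / rcount)
```

The depth points show the cell pitched about 20° in the grip (crank end low), so its far lower edge caught on top of the fixed jaw. I'll lift, move 10 mm towards the crank, and press the low end onto the bed to turn the cell flat.

```bash
python3 -m jog '[[[0,0,0],[0,0,-10],1],[[0,0,0],[0,4,-12],1],[[0,0,0],[0,9,-12],1],[[0,0,0],[0,9,-12],1],[[0,0,0],[0,9,-8],1]]'; python3 -m jog '[[[0,0,0],[0,0,3],1],[[0,0,0],[0,0,6],1],[[0,0,0],[0,0,9],1],[[0,0,0],[0,0,9],1]]'; python3 -c "
from go import *
bo=np.array([.617,.036,.085])
delta(bo+Rbed[:,2]*(.019)+Rbed[:,0]*.001,Rplace);print(robot.get_obs()['wrist_force']@Rbed)"
```

```text
time: 6.65
tool_pos: [0.598, 0.0299, 0.1161]
ee_rot: [-3.141, -0.523, -0.247]
wrist_force: [0.2, 0.7, -3.3]
width: 0.0451
time: 7.05
tool_pos: [0.6019, 0.0299, 0.1088]
ee_rot: [-3.14, -0.521, -0.247]
wrist_force: [-5.3, 2.0, 3.4]
width: 0.0451
t 7.05 pos [0.6019 0.0299 0.1088] rot [-179.9  -29.9  -14.1] F [-5.3  2.   3.4] w 0.0451
rv [-0.1  0.1  0.1] sh [ 0.5 -9.6  8.2]
[-3.18182022  0.65133862  5.73990341]
```

```bash
python3 -m jog '[[[0,0,0],[0,0,1.5],1],[[0,0,0],[0,0,3],1],[[0,0,0],[0,0,4],1],[[0,0,0],[0,0,4],1]]'; python3 -c "
from go import *
bo=np.array([.617,.036,.085])
delta(bo+Rbed[:,2]*(.019)+Rbed[:,0]*.001,Rplace);print(robot.get_obs()['wrist_force']@Rbed)
X,p=None,None
from vise import *
snap('scene','scene4');X,p=cloud('top3','scene4')[1]
p=p.astype(int); blue=(p[:,2]>1.6*p[:,0])&(p[:,2]>40)
L=(X-bo)@Rbed*1000; B=L[blue&(abs(L[:,0])<40)&(abs(L[:,1])<70)&(L[:,2]>-3)&(L[:,2]<100)]
for a in range(-68,52,8):
    s=B[(B[:,1]>=a)&(B[:,1]<a+8)&(B[:,0]>20)]
    if len(s)>5: print(a,len(s),np.percentile(s[:,2],[3,97]).round(1))
"
```

```text
time: 7.45
tool_pos: [0.6036, 0.0314, 0.1069]
ee_rot: [-3.136, -0.521, -0.248]
wrist_force: [-13.4, 8.0, 10.0]
width: 0.0447
t 7.45 pos [0.6036 0.0314 0.1069] rot [-179.7  -29.9  -14.2] F [-13.4   8.   10. ] w 0.0447
rv [-0.3  0.1 -0. ] sh [ 0.3 -7.7  6. ]
[-7.99383823  4.48797892 16.15424373]
-60 17 [33.6 49.8]
-52 45 [14.4 51.2]
-44 74 [ 6.6 54.3]
-36 82 [ 7.4 56.6]
-28 54 [ 9.8 53.1]
-20 20 [10.1 44.8]
-12 7 [13.7 18.9]
12 31 [24.6 59.1]
20 33 [26.9 67.2]
28 23 [30.  46.1]
```

```bash
python3 -m jog '[[[0,0,0],[0,0,-12],1],[[-6,0,0],[0,2,-20],1],[[-12,0,0],[0,4,-20.6],1],[[-18,0,0],[0,6,-21],1],[[-18,0,0],[0,6,-21],1]]'; python3 -m jog '[[[0,0,0],[0,0,0],1],[[0,0,0],[0,0,0],1]]'
cat > tilt.py <<'E'
from go import *; from vise import *
import sys
bo=np.array([.617,.036,.085]); f=sys.argv[1]
delta(bo+Rbed[:,2]*(.019)+Rbed[:,0]*.001,Rplace);o=robot.get_obs();print('F bed',(o['wrist_force']@Rbed).round(1),'tcp bed',((o['tool_pos']-bo)@Rbed*1000).round(1))
snap('scene',f);X,p=cloud('top3',f)[1]
p=p.astype(int); blue=(p[:,2]>1.6*p[:,0])&(p[:,2]>40)
L=(X-bo)@Rbed*1000; B=L[blue&(abs(L[:,0])<40)&(abs(L[:,1])<70)&(L[:,2]>-3)&(L[:,2]<100)]
xs,zs=[],[]
for a in range(-68,60,4):
    s=B[(B[:,1]>=a)&(B[:,1]<a+4)&(B[:,0]>20)]
    if len(s)>4: xs.append(a+2);zs.append(np.percentile(s[:,2],4))
print(np.c_[xs,np.round(zs,1)].tolist())
E
python3 tilt.py scene5
```

```text
time: 8.0
tool_pos: [0.5934, 0.0282, 0.1219]
ee_rot: [2.828, -0.521, -0.242]
wrist_force: [0.5, 0.6, -3.9]
width: 0.0444
time: 8.2
tool_pos: [0.5925, 0.025, 0.123]
ee_rot: [2.829, -0.522, -0.247]
wrist_force: [0.9, -0.0, -2.7]
width: 0.045
t 8.2 pos [0.5925 0.025  0.123 ] rot [162.1 -29.9 -14.2] F [ 0.9 -0.  -2.7] w 0.045
rv [17.9  0.1  0.1] sh [  0.3 -23.4  18.2]
F bed [-0.6  0.2 -2.8] tcp bed [  0.8 -16.6  43.5]
[[-58.0, 41.3], [-54.0, 34.6], [-50.0, 37.6], [-46.0, 34.5], [-42.0, 35.1], [-38.0, 36.5], [-34.0, 34.9], [-30.0, 36.5], [-26.0, 34.2], [-22.0, 34.1], [-18.0, 36.1], [6.0, 35.3], [10.0, 35.4], [14.0, 36.4], [18.0, 35.6], [22.0, 35.3], [26.0, 35.9], [30.0, 38.5]]
```

Tilting the tool 18° levels the cell. The earlier push slid it about 11 mm up in the fingers, so at the final spot the fingertips would hit the ledge. I'll lay it flat 13 mm further up the slope, clear of the ledge, and regrip it higher there.

```bash
cat > mv.py <<'E'
from go import *
import sys
o=robot.get_obs();R0=R.from_euler('xyz',o['ee_rot']).as_matrix()
v=np.array([float(a) for a in sys.argv[1:4]]);print('tool shift',(R0.T@Rbed@v).round(1))
E
python3 mv.py 13 9 0; python3 mv.py 13 9 -26;  python3 mv.py 0 0 -1
```

```text
tool shift [13.  -8.6 -2.8]
tool shift [ 13.  -16.5  22. ]
tool shift [ 0.  -0.3  1. ]
```

```bash
python3 -m jog '[[[0,0,0],[13,-8.6,-2.8],1],[[0,0,0],[13,-8.6,-2.8],1],[[0,0,0],[13,-11,5],1],[[0,0,0],[13,-14,14],1],[[0,0,0],[13,-16.5,22],1]]'; python3 -m jog '[[[0,0,0],[0,-0.6,2],1],[[0,0,0],[0,-0.6,2],1]]'; python3 tilt.py scene6
```

```text
time: 8.75
tool_pos: [0.6177, 0.0276, 0.1054]
ee_rot: [2.827, -0.521, -0.246]
wrist_force: [-0.1, -0.7, -3.2]
width: 0.0448
time: 8.95
tool_pos: [0.6187, 0.0275, 0.1038]
ee_rot: [2.826, -0.52, -0.246]
wrist_force: [0.1, 0.2, -3.4]
width: 0.0445
t 8.95 pos [0.6187 0.0275 0.1038] rot [161.9 -29.8 -14.1] F [ 0.1  0.2 -3.4] w 0.0445
rv [18.   0.2  0.1] sh [-11.6  -6.   -6.8]
F bed [-1.7  0.2 -2.9] tcp bed [12.6 -7.8 14.4]
[[-50.0, 22.7], [-46.0, 7.8], [-42.0, 6.7], [-38.0, 9.7], [-34.0, 5.9], [-30.0, 9.7], [-26.0, 7.1], [-22.0, 8.0], [-18.0, 6.2], [-14.0, 7.2], [-10.0, 7.3], [18.0, 5.8], [22.0, 6.9], [26.0, 8.4], [30.0, 8.2], [34.0, 9.8], [38.0, 7.8]]
```

```bash
python3 -m jog '[[[0,0,0],[0,-0.6,2],1],[[0,0,0],[0,-1.1,3.5],1],[[0,0,0],[0,-1.1,3.5],1]]'; python3 -m jog '[[[0,0,0],[0,-0.3,1],1],[[0,0,0],[0,-0.6,2],1],[[0,0,0],[0,-0.6,2],1]]'; python3 tilt.py scene7
```

```text
time: 9.3
tool_pos: [0.6209, 0.0278, 0.1036]
ee_rot: [2.828, -0.523, -0.247]
wrist_force: [-6.1, 2.5, 2.6]
width: 0.045
time: 9.6
tool_pos: [0.6217, 0.0285, 0.1026]
ee_rot: [2.83, -0.523, -0.248]
wrist_force: [-8.3, 7.2, 5.7]
width: 0.0447
t 9.6 pos [0.6217 0.0285 0.1026] rot [162.1 -30.  -14.2] F [-8.3  7.2  5.7] w 0.0447
rv [17.9  0.   0. ] sh [-13.4  -3.7  -8.5]
F bed [-5.6  4.9  9.8] tcp bed [14.3 -6.1 12. ]
[[-46.0, 6.4], [-42.0, 6.6], [-38.0, 6.7], [-34.0, 7.2], [-30.0, 5.2], [-26.0, 6.7], [-22.0, 6.9], [-18.0, 9.4], [-14.0, 5.2], [-10.0, 6.3], [-6.0, 12.5], [22.0, 5.2], [26.0, 4.9], [30.0, 6.9], [34.0, 6.4], [38.0, 6.0]]
```

Run:
```python
from h import *
p=np.load('scene7.npz')['p'];im=p[190:290,290:430,::-1]; cv2.imwrite('pics/p7.png',cv2.convertScaleAbs(cv2.resize(im,None,fx=5.7,fy=5.7,interpolation=cv2.INTER_CUBIC),alpha=2))
```

```text
(no output)
```

View pics/p7.png

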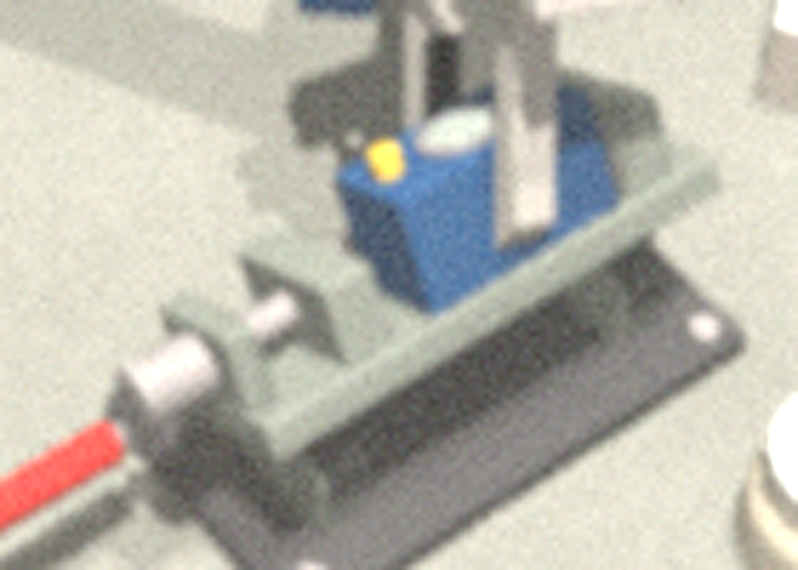

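The crop shows the cell flush and parallel on the bed. Its lower edge runs from (435,312) to (615,205), alongside the bed edge. The fingertip at (520,240) is just above the bed. I'll open slightly, rise 11 mm while straightening the tool, and regrip.

```bash
python3 mv.py 0 4 11; python3 mv.py 0 0 3
```

```text
tool shift [ -0.   -0.4 -11.7]
tool shift [-0.   0.9 -2.9]
```

```bash
python3 -m jog '[[[0,0,0],[0,0,0],-0.1],[[0,0,0],[0,0,0],-0.1],[[0,0,0],[0,0,0],-0.1]]'; python3 tilt.py scene8
```

```text
time: 9.95
tool_pos: [0.6227, 0.027, 0.1012]
ee_rot: [2.828, -0.524, -0.246]
wrist_force: [0.4, 0.8, -0.4]
width: 0.0513
t 9.95 pos [0.6227 0.027  0.1012] rot [162.  -30.  -14.1] F [ 0.4  0.8 -0.4] w 0.0513
rv [17.9 -0.   0.1] sh [-13.8  -4.2 -10.7]
F bed [-0.1  0.9 -0.4] tcp bed [14.8 -7.3 10.1]
[[-46.0, 8.8], [-42.0, 5.3], [-38.0, 6.4], [-34.0, 5.5], [-30.0, 8.8], [-26.0, 5.6], [-22.0, 6.3], [-18.0, 7.9], [-14.0, 7.3], [-10.0, 25.1], [-6.0, 37.3], [22.0, 4.1], [26.0, 4.7], [30.0, 5.3], [34.0, 6.6], [38.0, 6.3]]
```

```bash
python3 -m jog '[[[6,0,0],[0,-0.1,-4],-0.1],[[12,0,0],[0,-0.3,-8],-0.1],[[18,0,0],[0,-0.4,-12],-0.1],[[18,0,0],[0,-0.4,-12],-0.1],[[18,0,0],[0,-0.4,-12],-0.1]]';python3 -m jog '[[[0,0,0],[0,0,0],1],[[0,0,0],[0,0,0],1],[[0,0,0],[0,0,0],1],[[0,0,0],[0,0,0],1],[[0,0,0],[0,0,0],1]]'; python3 tilt.py scene9
```

```text
time: 10.5
tool_pos: [0.6176, 0.0313, 0.1103]
ee_rot: [3.14, -0.523, -0.248]
wrist_force: [-0.1, -0.4, -0.8]
width: 0.0517
time: 11.0
tool_pos: [0.6175, 0.0331, 0.1095]
ee_rot: [-3.141, -0.521, -0.245]
wrist_force: [-0.1, 0.4, -1.0]
width: 0.045
t 11.0 pos [0.6175 0.0331 0.1095] rot [-180.   -29.9  -14.1] F [-0.1  0.4 -1. ] w 0.045
rv [-0.1  0.1  0.1] sh [-12.2  -2.8   1.6]
F bed [-0.7  0.4 -0.8] tcp bed [13.2 -2.7 20.6]
[[-46.0, 8.2], [-42.0, 6.3], [-38.0, 5.6], [-34.0, 5.5], [-30.0, 6.0], [-26.0, 6.9], [-22.0, 6.5], [-18.0, 7.6], [-14.0, 7.3], [-10.0, 3.9], [-6.0, 4.0], [-2.0, 4.8], [2.0, 4.0], [6.0, 3.8], [10.0, 4.6], [14.0, 4.6], [18.0, 6.1], [22.0, 7.4], [26.0, 6.5], [30.0, 5.5], [34.0, 5.8], [38.0, 6.4]]
```

```bash
python3 -m jog '[[[0,0,0],[0,0,-2],1],[[0,0,0],[-3,0,-2],1],[[0,0,0],[-7,0,-2],1],[[0,0,0],[-10,0,-2],1],[[0,0,0],[-12.5,0,-2],1]]';python3 -m jog '[[[0,0,0],[0,0,0],1],[[0,0,0],[0,0,0],1]]'; python3 tilt.py scene10
```

```text
time: 11.55
tool_pos: [0.6053, 0.0354, 0.1047]
ee_rot: [3.141, -0.521, -0.246]
wrist_force: [-0.2, -0.4, -3.3]
width: 0.0448
time: 11.75
tool_pos: [0.6061, 0.0353, 0.1055]
ee_rot: [-3.141, -0.522, -0.246]
wrist_force: [-0.6, -1.0, -3.1]
width: 0.0448
t 11.75 pos [0.6061 0.0353 0.1055] rot [-180.   -29.9  -14.1] F [-0.6 -1.  -3.1] w 0.0448
rv [-0.1  0.1  0.1] sh [-0.2 -3.3  4. ]
F bed [-1.9 -1.1 -2.5] tcp bed [ 1.2 -3.3 23. ]
[[-46.0, 7.4], [-42.0, 8.2], [-38.0, 7.3], [-34.0, 8.0], [-30.0, 8.3], [-26.0, 8.3], [-22.0, 8.2], [-18.0, 8.7], [-14.0, 6.1], [-10.0, 7.7], [-6.0, 5.6], [-2.0, 5.8], [2.0, 9.0], [6.0, 5.7], [10.0, 6.6], [14.0, 7.2], [18.0, 8.1], [22.0, 6.9], [26.0, 7.1], [30.0, 9.7], [34.0, 5.6], [38.0, 9.4]]
```

Still level. Lowering onto the bed until contact.

```bash
python3 -m jog '[[[0,0,0],[0,0,1],1],[[0,0,0],[0,0,2],1],[[0,0,0],[0,0,3],1],[[0,0,0],[0,0,3.5],1],[[0,0,0],[0,0,3.5],1]]'; python3 tilt.py scene11
```

```text
time: 12.3
tool_pos: [0.6074, 0.035, 0.1035]
ee_rot: [-3.141, -0.522, -0.246]
wrist_force: [-7.1, 1.0, 4.1]
width: 0.0448
t 12.3 pos [0.6074 0.035  0.1035] rot [-180.   -29.9  -14.1] F [-7.1  1.   4.1] w 0.0448
rv [-0.1  0.1  0.1] sh [-0.4 -3.3  1.6]
F bed [-4.1 -0.8  7.1] tcp bed [ 1.4 -3.3 20.6]
[[-50.0, 19.4], [-46.0, 5.2], [-42.0, 7.1], [-38.0, 5.4], [-34.0, 6.0], [-30.0, 7.6], [-26.0, 5.5], [-22.0, 5.6], [-18.0, 5.5], [-14.0, 4.9], [-10.0, 4.6], [-6.0, 4.7], [-2.0, 5.8], [2.0, 5.0], [6.0, 3.8], [10.0, 5.2], [14.0, 6.1], [18.0, 6.0], [22.0, 5.0], [26.0, 6.0], [30.0, 6.0], [34.0, 6.4], [38.0, 5.1]]
```

```bash
python3 -m jog '[[[0,0,0],[0,0,0],-0.4],[[0,0,0],[0,0,0],-0.4],[[0,0,0],[0,0,0],-0.4],[[0,0,0],[0,0,-10],-0.4],[[0,0,0],[0,0,-30],-0.4]]'; python3 -m jog '[[[0,0,0],[0,0,-40],-0.4],[[0,0,0],[0,0,-80],-0.4],[[0,0,0],[0,0,-110],-0.4],[[0,0,0],[0,0,-130],-0.4],[[0,0,0],[0,0,-130],-0.4]]'; python3 tilt.py scene12
python3 - <<'E'
from go import *
V=np.array([.617,.036,0])
g=V+Rv@[-.0188,-.2085,.060]; print('grip',g)
delta(g+[0,0,.12],down(-14.2))
p=np.load('scene12.npz')['p'];im=p[190:290,290:430,::-1]; cv2.imwrite('pics/p12.png',cv2.convertScaleAbs(cv2.resize(im,None,fx=5.7,fy=5.7,interpolation=cv2.INTER_CUBIC),alpha=2))
E
```

```text
time: 12.85
tool_pos: [0.5923, 0.0383, 0.1273]
ee_rot: [3.141, -0.519, -0.246]
wrist_force: [1.2, 0.3, 0.4]
width: 0.0658
time: 13.35
tool_pos: [0.5314, 0.0549, 0.2468]
ee_rot: [-3.138, -0.531, -0.247]
wrist_force: [-0.2, -0.5, 0.7]
width: 0.0661
t 13.35 pos [0.5314 0.0549 0.2468] rot [-179.8  -30.4  -14.2] F [-0.2 -0.5  0.7] w 0.0661
rv [-0.2 -0.4  0. ] sh [ -5.2  -2.  165. ]
F bed [ 0.3 -0.5  0.6] tcp bed [  5.   -2.7 184. ]
[[-46.0, 6.9], [-42.0, 5.4], [-38.0, 7.0], [-34.0, 5.3], [-30.0, 5.1], [-26.0, 6.6], [-22.0, 6.2], [-18.0, 6.8], [-14.0, 6.5], [-10.0, 7.2], [-6.0, 4.7], [-2.0, 6.2], [2.0, 5.7], [6.0, 7.6], [10.0, 4.9], [14.0, 6.3], [18.0, 5.1], [22.0, 7.7], [26.0, 6.9], [30.0, 5.4], [34.0, 5.5], [38.0, 6.4]]
grip [ 0.54762784 -0.16151758  0.06      ]
t 13.4 pos [0.5309 0.0546 0.2439] rot [-179.9  -30.2  -14.1] F [ 0.6 -0.7 -0.3] w 0.0658
rv [ -0.1 -30.2   0.1] sh [ 27.5 205.7  89.4]
```

View pics/p12.png

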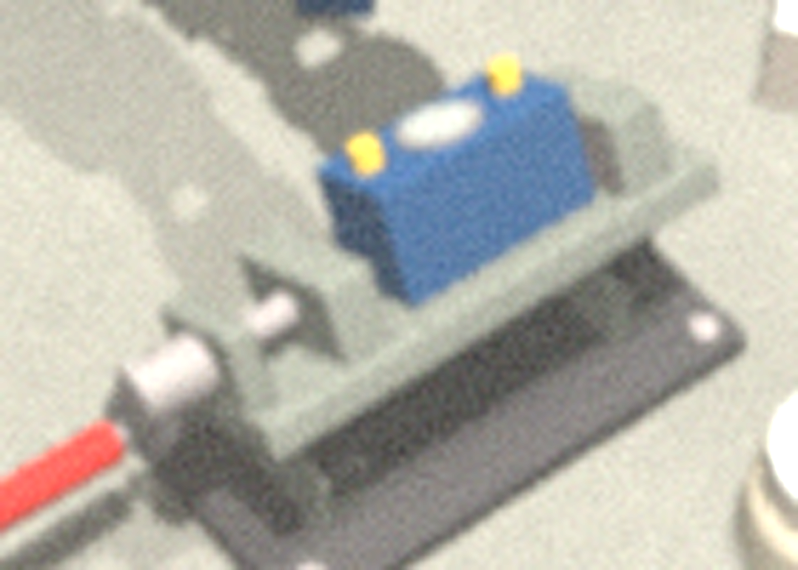

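The cell stands flat and parallel on the bed: caps at (367,152) and (505,75), lower edge from (415,302) to (595,200). Next is the crank.

```bash
python3 -m jog '[[[0,-6,0],[5,41,18],-0.4],[[0,-12,0],[10,82,36],-0.4],[[0,-18,0],[16,123,54],-0.4],[[0,-24,0],[22,164,72],-0.4],[[0,-30.2,0],[27.5,205,89],-0.4]]'; python3 -m jog '[[[0,0,0],[0,0,0],-0.4],[[0,0,0],[0,0,0],-0.4]]'
python3 - <<'E'
from go import *
V=np.array([.617,.036,0])
g=V+Rv@[-.0188,-.2085,.060]
delta(g+[0,0,-.019],down(-14.2))
E
```

```text
time: 13.9
tool_pos: [0.5462, -0.1633, 0.1757]
ee_rot: [-3.14, 0.011, -0.247]
wrist_force: [0.2, 1.0, 0.2]
width: 0.0661
time: 14.1
tool_pos: [0.546, -0.1621, 0.173]
ee_rot: [-3.14, 0.013, -0.249]
wrist_force: [-0.6, 0.6, 0.4]
width: 0.0662
t 14.1 pos [ 0.546  -0.1621  0.173 ] rot [-179.9    0.7  -14.2] F [-0.6  0.6  0.4] w 0.0662
rv [-0.1  0.7 -0.1] sh [  3.1  -0.7 131.9]
```

```bash
python3 -m jog '[[[0,0.7,0],[3,-0.7,45],-0.4],[[0,0.7,0],[3,-0.7,90],-0.4],[[0,0.7,0],[3,-0.7,120],-0.4],[[0,0.7,0],[3,-0.7,132],-0.4],[[0,0.7,0],[3,-0.7,132],-0.4]]'; python3 -m jog '[[[0,0,0],[0,0,0],1],[[0,0,0],[0,0,0],1],[[0,0,0],[0,0,0],1],[[0,0,0],[0,0,0],1],[[0,0,0],[0,0,0],1]]'
python3 - <<'E'
from go import *
V=np.array([.617,.036,0])
g=V+Rv@[-.0188,-.2085,.060]
delta(g+[0,0,-.019],down(-14.2)); o=robot.get_obs();print(((o['tool_pos']-V)@Rv*1000).round(1))
p,d=snap('scene','s13');im=p[200:300,240:380,::-1]; cv2.imwrite('pics/p13.png',cv2.convertScaleAbs(cv2.resize(im,None,fx=5.7,fy=5.7,interpolation=cv2.INTER_CUBIC),alpha=2))
E
```

```text
time: 14.6
tool_pos: [0.5478, -0.1593, 0.0451]
ee_rot: [-3.141, -0.006, -0.245]
wrist_force: [-0.4, 0.1, 0.5]
width: 0.0662
time: 15.1
tool_pos: [0.5495, -0.1612, 0.0463]
ee_rot: [-3.142, -0.008, -0.246]
wrist_force: [0.5, 0.4, -0.5]
width: 0.0292
t 15.1 pos [ 0.5495 -0.1612  0.0463] rot [-180.    -0.5  -14.1] F [ 0.5  0.4 -0.5] w 0.0292
rv [-0.  -0.5  0.1] sh [-1.7  0.7  5.3]
[ -17.1 -207.8   46.3]
```

View pics/p13.png

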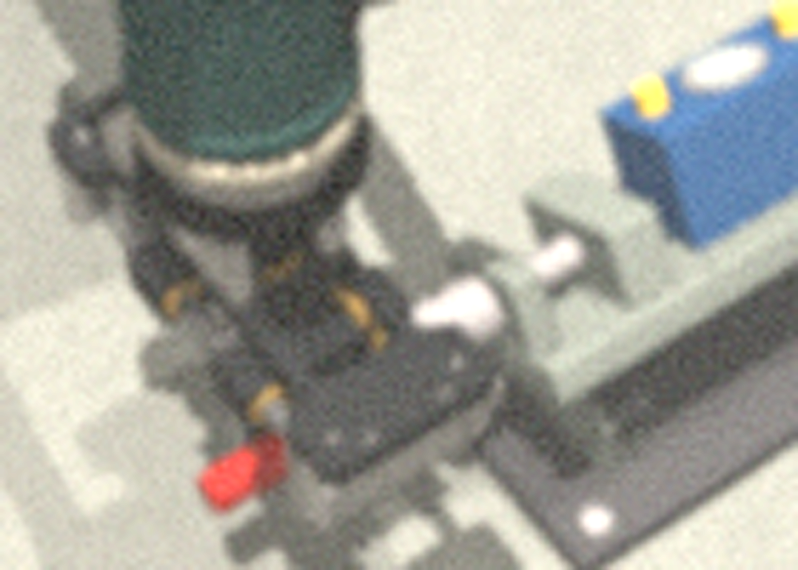

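The handle's red end at (245,470) sits between the closing fingers, and the cell has not moved. I'll lower 5 mm and finish closing.

```bash
python3 -m jog '[[[0,0,0],[-1,0,5],0.4],[[0,0,0],[-1,0,5],1],[[0,0,0],[-1,0,5],1],[[0,0,0],[-1,0,5],1],[[0,0,0],[-1,0,5],1]]'
cat > cr.py <<'E'
from go import *
import sys
V=np.array([.617,.036,0]); hub=np.array([-4.3,102.])
o=robot.get_obs(); L=(o['tool_pos']-V)@Rv*1000; F=o['wrist_force']@Rv
x,z=L[0]-hub[0],L[2]+19-hub[1]; th=np.arctan2(x,z)%(2*np.pi); e=np.array([np.cos(th),-np.sin(th)])
print('t',o['time'],'L',L.round(1),'r',np.hypot(x,z).round(1),'th',th.round(3),'F vise',F.round(1),'Ftan',(F[[0,2]]@e).round(1),'Frad',(F[[0,2]]@[np.sin(th),np.cos(th)]).round(1),'w',o['width'])
th0=float(sys.argv[1]) if len(sys.argv)>1 else th; st=float(sys.argv[2]) if len(sys.argv)>2 else .25
# rows relative: tool x=vise x, tool z=-z
print('th0',th0,[[0,0,0] and 0 or [round(45*(np.sin(th0+st*k)-np.sin(th0)),1),0,round(-45*(np.cos(th0+st*k)-np.cos(th0)),1)] for k in range(1,6)],'end',th0+5*st)
E
python3 cr.py
```

```text
time: 15.65
tool_pos: [0.5477, -0.1607, 0.04]
ee_rot: [-3.141, -0.006, -0.246]
wrist_force: [0.2, -0.6, -1.6]
width: 0.0173
t 15.65 L [ -18.9 -207.6   40. ] r 45.4 th 3.47 F vise [ 0.4 -0.5 -1.6] Ftan -0.9 Frad 1.4 w 0.0172992870552381
th0 3.4699071690079237 [[np.float64(-10.1), 0, np.float64(-4.9)], [np.float64(-18.6), 0, np.float64(-12.2)], [np.float64(-25.1), 0, np.float64(-21.3)], [np.float64(-29.2), 0, np.float64(-31.8)], [np.float64(-30.5), 0, np.float64(-42.9)]] end 4.719907169007923
```

```bash
python3 -m jog '[[[0,0,0],[-10.1,0,-4.9],1],[[0,0,0],[-18.6,0,-12.2],1],[[0,0,0],[-25.1,0,-21.3],1],[[0,0,0],[-29.2,0,-31.8],1],[[0,0,0],[-30.5,0,-42.9],1]]';  python3 cr.py 4.72
```

```text
time: 16.15
tool_pos: [0.5181, -0.1532, 0.0847]
ee_rot: [-3.141, -0.009, -0.246]
wrist_force: [4.9, -0.8, -4.6]
width: 0.0173
t 16.15 L [ -49.5 -207.7   84.7] r 45.2 th 4.751 F vise [ 5.   0.4 -4.6] Ftan -4.4 Frad -5.2 w 0.01728304481082956
th0 4.72 [[np.float64(1.5), 0, np.float64(-11.1)], [np.float64(5.7), 0, np.float64(-21.5)], [np.float64(12.3), 0, np.float64(-30.6)], [np.float64(21.0), 0, np.float64(-37.7)], [np.float64(31.1), 0, np.float64(-42.5)]] end 5.97
```

```bash
python3 -m jog '[[[0,0,0],[1.5,0,-11.1],1],[[0,0,0],[5.7,0,-21.5],1],[[0,0,0],[12.3,0,-30.6],1],[[0,0,0],[21,0,-37.7],1],[[0,0,0],[31.1,0,-42.5],1]]';  python3 cr.py 5.97
```

```text
time: 16.65
tool_pos: [0.5469, -0.1603, 0.1252]
ee_rot: [-3.141, -0.001, -0.246]
wrist_force: [-1.1, 0.2, -8.3]
width: 0.0173
t 16.65 L [ -19.8 -207.5  125.2] r 45.0 th 5.93 F vise [-1.1 -0.  -8.3] Ftan -3.9 Frad -7.4 w 0.017319978239821034
th0 5.97 [[np.float64(11.0), 0, np.float64(-2.1)], [np.float64(22.2), 0, np.float64(-1.4)], [np.float64(32.9), 0, np.float64(2.0)], [np.float64(42.4), 0, np.float64(8.0)], [np.float64(50.1), 0, np.float64(16.2)]] end 7.22
```

```bash
python3 -m jog '[[[0,0,0],[11,0,-1.5],1],[[0,0,0],[22.2,0,-0.6],1],[[0,0,0],[32.9,0,3],1],[[0,0,0],[42.2,0,9],1],[[0,0,0],[49.6,0,17]  ,1]]';  python3 cr.py 7.22
```

```text
time: 17.15
tool_pos: [0.5972, -0.1729, 0.1093]
ee_rot: [-3.141, -0.007, -0.246]
wrist_force: [-4.0, 1.5, -0.3]
width: 0.0171
t 17.15 L [  32.  -207.4  109.3] r 44.9 th 0.944 F vise [-4.3  0.4 -0.3] Ftan -2.3 Frad -3.6 w 0.01712619951730273
th0 7.22 [[np.float64(5.5), 0, np.float64(9.8)], [np.float64(8.3), 0, np.float64(20.6)], [np.float64(8.4), 0, np.float64(31.9)], [np.float64(5.8), 0, np.float64(42.8)], [np.float64(0.5), 0, np.float64(52.7)]] end 8.469999999999999
```

```bash
python3 -m jog '[[[0,0,0],[5.5,0,9.8],1],[[0,0,0],[8.3,0,20.6],1],[[0,0,0],[8.4,0,31.9],1],[[0,0,0],[5.8,0,42.8],1],[[0,0,0],[0.5,0,52.7],1]]';  python3 cr.py 8.47 0.15; python3 tilt.py scene14
```

```text
time: 17.65
tool_pos: [0.5979, -0.1732, 0.0566]
ee_rot: [-3.141, -0.01, -0.246]
wrist_force: [-1.9, 1.9, 5.5]
width: 0.0171
t 17.65 L [  32.8 -207.4   56.6] r 45.6 th 2.189 F vise [-2.3  1.4  5.5] Ftan -3.2 Frad -5.0 w 0.01712130905361322
th0 8.47 [[np.float64(-4.3), 0, np.float64(5.2)], [np.float64(-9.3), 0, np.float64(9.7)], [np.float64(-15.0), 0, np.float64(13.4)], [np.float64(-21.1), 0, np.float64(16.2)], [np.float64(-27.6), 0, np.float64(18.1)]] end 9.22
t 17.65 pos [ 0.5979 -0.1732  0.0566] rot [-180.    -0.6  -14.1] F [-1.9  1.9  5.5] w 0.0171
rv [-0.  29.4  0.1] sh [ -40.6 -207.5  -45.7]
F bed [0.8 1.4 5.9] tcp bed [  14.2 -207.4  -41. ]
[[-42.0, 33.9], [-38.0, 11.5], [-34.0, 6.0], [-30.0, 6.4], [-26.0, 6.3], [-22.0, 8.5], [-18.0, 10.8], [-14.0, 5.4], [-10.0, 7.9], [-6.0, 8.2], [-2.0, 6.1], [2.0, 6.9], [6.0, 6.1], [10.0, 8.9], [14.0, 6.5], [18.0, 12.3], [22.0, 9.4], [26.0, 6.2], [30.0, 6.7], [34.0, 4.7], [38.0, 8.3], [42.0, 6.5]]
```

```bash
python3 -m jog '[[[0,0,0],[-4.3,0,5.2],1],[[0,0,0],[-9.3,0,9.7],1],[[0,0,0],[-15,0,13.4],1],[[0,0,0],[-21.1,0,16.2],1],[[0,0,0],[-27.6,0,18.1],1]]';  python3 cr.py 9.22 0.08
```

```text
time: 18.2
tool_pos: [0.5723, -0.1669, 0.0389]
ee_rot: [-3.141, -0.013, -0.246]
wrist_force: [9.1, -1.3, 0.1]
width: 0.0174
t 18.2 L [   6.5 -207.6   38.9] r 45.4 th 2.902 F vise [9.1 1.  0.1] Ftan -8.9 Frad 2.1 w 0.01743235031506257
th0 9.22 [[np.float64(-3.6), 0, np.float64(0.6)], [np.float64(-7.1), 0, np.float64(0.9)], [np.float64(-10.7), 0, np.float64(0.9)], [np.float64(-14.3), 0, np.float64(0.6)], [np.float64(-17.9), 0, np.float64(0.1)]] end 9.620000000000001
```

```bash
python3 -m jog '[[[0,0,0],[0,0,0],1],[[0,0,0],[0,0,0],1]]';  python3 cr.py; python3 -m jog '[[[0,0,0],[-2,0,0.3],1],[[0,0,0],[-2,0,0.3],1]]';  python3 cr.py
```

```text
time: 18.4
tool_pos: [0.5719, -0.1667, 0.0388]
ee_rot: [-3.141, -0.012, -0.246]
wrist_force: [5.7, 0.6, -1.5]
width: 0.0172
t 18.4 L [   6.  -207.6   38.8] r 45.4 th 2.913 F vise [ 5.4  2.  -1.5] Ftan -4.9 Frad 2.7 w 0.01719468788751453
th0 2.9125548448568623 [[np.float64(-11.2), 0, np.float64(1.2)], [np.float64(-22.3), 0, np.float64(-0.5)], [np.float64(-32.6), 0, np.float64(-4.8)], [np.float64(-41.6), 0, np.float64(-11.5)], [np.float64(-48.6), 0, np.float64(-20.3)]] end 4.162554844856862
time: 18.6
tool_pos: [0.5715, -0.1667, 0.0388]
ee_rot: [-3.142, -0.015, -0.246]
wrist_force: [9.3, -0.1, -2.5]
width: 0.0173
t 18.6 L [   5.6 -207.7   38.8] r 45.3 th 2.921 F vise [ 9.1  2.1 -2.5] Ftan -8.3 Frad 4.4 w 0.01732197459690544
th0 2.9214486649587266 [[np.float64(-11.2), 0, np.float64(1.1)], [np.float64(-22.3), 0, np.float64(-0.7)], [np.float64(-32.6), 0, np.float64(-5.1)], [np.float64(-41.5), 0, np.float64(-11.9)], [np.float64(-48.4), 0, np.float64(-20.7)]] end 4.171448664958726
```

```bash
python3 -m jog '[[[0,0,0],[-2,0,0.3],1],[[0,0,0],[-2,0,0.3],1],[[0,0,0],[-2,0,0.3],1]]';  python3 cr.py|head -1; python3 -m jog '[[[0,0,0],[-1.5,0,0.2],1],[[0,0,0],[-1.5,0,0.2],1],[[0,0,0],[-1.5,0,0.2],1]]';  python3 cr.py|head -1
```

```text
time: 18.9
tool_pos: [0.5703, -0.1664, 0.0386]
ee_rot: [-3.142, -0.017, -0.246]
wrist_force: [10.0, -1.2, -3.4]
width: 0.0172
t 18.9 L [   4.4 -207.6   38.6] r 45.2 th 2.949 F vise [10.   1.3 -3.4] Ftan -9.2 Frad 5.2 w 0.01719756374122957
time: 19.2
tool_pos: [0.5694, -0.1662, 0.0385]
ee_rot: [-3.142, -0.018, -0.246]
wrist_force: [12.8, -0.7, -3.0]
width: 0.0172
t 19.2 L [   3.5 -207.7   38.5] r 45.2 th 2.969 F vise [12.5  2.4 -3. ] Ftan -11.8 Frad 5.1 w 0.017243170017663914
```

```bash
python3 -m jog '[[[0,0,0],[0,0,0],-0.3],[[0,0,0],[0,0,0],-0.3],[[0,0,0],[0,0,0],-0.3],[[0,0,0],[0,0,0],-0.3],[[0,0,0],[0,0,-5],-0.3]]'; python3 -m jog '[[[0,0,0],[0,0,-40],-0.3],[[0,0,0],[0,0,-80],-0.3],[[0,0,0],[0,20,-120],-0.3],[[0,0,0],[0,50,-150],-0.3],[[0,0,0],[0,80,-160],-0.3]]'; python3 -m jog '[[[0,0,0],[0,0,0],-0.3],[[0,0,0],[0,0,0],-0.3]]'; python3 tilt.py scene15
python3 - <<'E'
from vise import *; from go import *
snap('top','top15'); V=np.array([.617,.036,0]);bo=V+[0,0,.085]
for i,(X,p) in enumerate(cloud('top15','scene15')):
    p=p.astype(int);red=(p[:,0]>2*p[:,1])&(p[:,0]>70);L=(X-V)@Rv*1000
    h=L[red&(abs(L[:,0])<80)&(L[:,1]<-150)&(L[:,1]>-300)&(L[:,2]>20)];print('handle',len(h),np.median(h,0).round(1))
    B=(X-bo)@Rbed*1000;t=B[(abs(B[:,2]-34.5)<4)&(B[:,0]>26)&(B[:,0]<36)&(abs(B[:,1])<110)];hh,e=np.histogram(t[:,1],np.arange(-110,110,4));print([(int(e[j]),int(hh[j])) for j in range(len(hh)) if hh[j]])
p=np.load('scene15.npz')['p'];im=p[100:320,230:470,::-1]; cv2.imwrite('pics/p15.png',cv2.convertScaleAbs(cv2.resize(im,None,fx=2.7,fy=2.7,interpolation=cv2.INTER_CUBIC),alpha=2))
E
```

```text
time: 19.7
tool_pos: [0.5631, -0.1648, 0.041]
ee_rot: [3.142, -0.002, -0.246]
wrist_force: [-1.1, 0.2, -0.6]
width: 0.0537
time: 20.2
tool_pos: [0.5452, -0.2437, 0.2077]
ee_rot: [3.139, -0.014, -0.245]
wrist_force: [1.0, -0.4, 0.5]
width: 0.0608
time: 20.4
tool_pos: [0.5438, -0.2425, 0.2022]
ee_rot: [-3.141, -0.006, -0.248]
wrist_force: [-0.6, -0.1, -0.9]
width: 0.0608
t 20.4 pos [ 0.5438 -0.2425  0.2022] rot [-180.    -0.3  -14.2] F [-0.6 -0.1 -0.9] w 0.0608
rv [-0.1 29.7  0. ] sh [  -6.5 -287.9  100.4]
F bed [-0.9 -0.2 -0.5] tcp bed [  56.3 -287.9  102.8]
[[-42.0, 36.6], [-38.0, 31.4], [-34.0, 14.0], [-30.0, 5.1], [-26.0, 6.0], [-22.0, 5.6], [-18.0, 5.6], [-14.0, 6.9], [-10.0, 6.1], [-6.0, 7.5], [-2.0, 5.1], [2.0, 8.0], [6.0, 6.3], [10.0, 8.1], [14.0, 6.5], [18.0, 6.6], [22.0, 9.9], [26.0, 5.1], [30.0, 6.5], [34.0, 6.3], [38.0, 6.3], [42.0, 7.2]]
handle 237 [   9.  -200.2   67.7]
[(-70, 1), (-66, 6), (-62, 5), (-58, 7), (-54, 6), (-50, 8), (-46, 3), (46, 7), (50, 6), (54, 4), (58, 8), (62, 9), (66, 4), (70, 2)]
handle 267 [  13.6 -198.2   66.7]
[(-66, 5), (-62, 8), (-58, 6), (-54, 6), (-50, 6), (-46, 3), (-38, 1), (-34, 1), (-26, 1), (46, 6), (50, 7), (54, 5), (58, 6), (62, 8), (66, 5), (70, 1)]
```

View pics/p15.png

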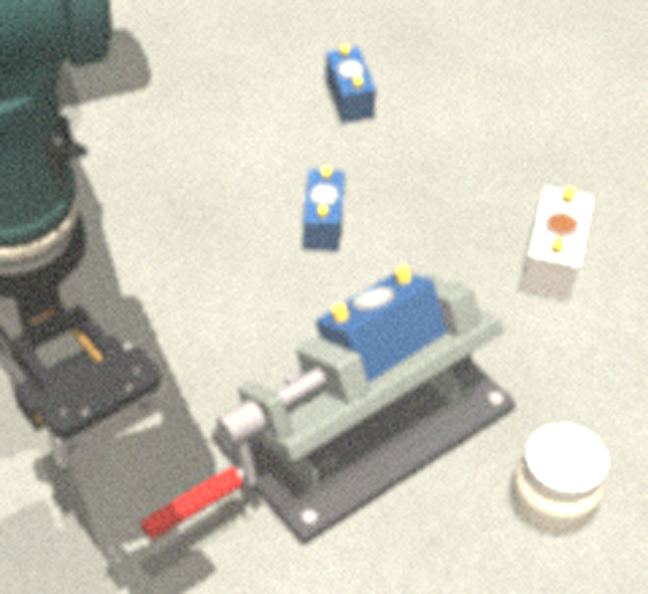

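Run:
```python
from vise import *; from go import *
from scipy.optimize import least_squares
V=np.array([.617,.036,0])
for X,p in cloud('top15','scene15'):
    p=p.astype(int);red=(p[:,0]>2*p[:,1])&(p[:,0]>70);L=(X-V)@Rv
    h=L[red&(abs(L[:,0])<.08)&(L[:,1]<-.165)&(L[:,1]>-.235)&(L[:,2]>.02)]
    f=lambda a:np.hypot(h[:,0]-a[0],h[:,2]-a[1])-.009
    s=least_squares(f,[.01,.06],loss='soft_l1',f_scale=.001).x;print(len(h),s.round(4),'r',np.hypot(s[0]+.0043,s[1]-.102).round(4),'th',np.arctan2(s[0]+.0043,s[1]-.102).round(3))
g=V+Rv@[.010,-.2085,.060]
delta(g+[0,0,-.019],down(-14.2))
```

```text
202 [0.0105 0.0606] r 0.044 th 2.799
229 [0.0091 0.0596] r 0.0445 th 2.835
t 20.5 pos [ 0.5439 -0.2413  0.2011] rot [-179.9   -0.3  -14.1] F [-0.2  0.6  0.8] w 0.0607
rv [-0.1 -0.3  0.1] sh [ 12.3 -78.  160.3]
```

The handle now reads 9.1 rad, but it was 9.25 rad when I let go. I'll regrip it and feel whether the clamp is still tight.

```bash
python3 -m jog '[[[0,0,0],[6,-40,20],-0.3],[[0,0,0],[12,-78,40],-0.3],[[0,0,0],[12,-78,80],-0.3],[[0,0,0],[12,-78,120],-0.3],[[0,0,0],[12,-78,158],-0.3]]'; python3 -m jog '[[[0,0,0],[0,0,0],-0.3],[[0,0,0],[0,0,0],-0.3]]'
python3 - <<'E'
from go import *
V=np.array([.617,.036,0])
g=V+Rv@[.010,-.2085,.060]
delta(g+[0,0,-.019],down(-14.2))
E
```

```text
time: 21.0
tool_pos: [0.5755, -0.1674, 0.0418]
ee_rot: [-3.141, -0.005, -0.243]
wrist_force: [0.5, -0.8, -0.3]
width: 0.0612
time: 21.2
tool_pos: [0.5756, -0.1687, 0.0438]
ee_rot: [-3.141, -0.004, -0.245]
wrist_force: [0.1, 0.0, 1.4]
width: 0.061
t 21.2 pos [ 0.5756 -0.1687  0.0438] rot [-180.    -0.2  -14. ] F [0.1 0.  1.4] w 0.061
rv [-0.  -0.2  0.2] sh [-0.1 -0.1  2.8]
```

```bash
python3 -m jog '[[[0,0,0],[0,0,2.5],1],[[0,0,0],[0,0,2.5],1],[[0,0,0],[0,0,2.5],1],[[0,0,0],[0,0,2.5],1],[[0,0,0],[0,0,2.5],1]]'; python3 -m jog '[[[0,0,0],[0,0,0],1],[[0,0,0],[0,0,0],1],[[0,0,0],[0,0,0],1],[[0,0,0],[0,0,0],1]]'; python3 cr.py|head -1;  python3 -m jog '[[[0,0,0],[-1.5,0,0.4],1],[[0,0,0],[-1.5,0,0.4],1],[[0,0,0],[-1.5,0,0.4],1]]'; python3 cr.py|head -1; python3 -m jog '[[[0,0,0],[-1.5,0,0.4],1],[[0,0,0],[-1.5,0,0.4],1],[[0,0,0],[-1.5,0,0.4],1]]'; python3 cr.py|head -1
```

```text
time: 21.7
tool_pos: [0.5767, -0.1701, 0.0429]
ee_rot: [-3.142, -0.009, -0.246]
wrist_force: [-0.1, 0.4, 0.4]
width: 0.0243
time: 22.1
tool_pos: [0.5763, -0.17, 0.0424]
ee_rot: [-3.142, -0.007, -0.246]
wrist_force: [-1.2, 0.0, 3.1]
width: 0.0169
t 22.1 L [  11.1 -209.7   42.4] r 43.4 th 2.78 F vise [-1.2 -0.3  3.1] Ftan 0.0 Frad -3.3 w 0.01692718668068352
time: 22.4
tool_pos: [0.5761, -0.17, 0.0424]
ee_rot: [3.142, -0.01, -0.246]
wrist_force: [2.2, -0.5, 1.9]
width: 0.0173
t 22.4 L [  10.9 -209.7   42.4] r 43.3 th 2.784 F vise [2.3 0.1 1.9] Ftan -2.8 Frad -1.0 w 0.01732870560596407
time: 22.7
tool_pos: [0.5749, -0.1697, 0.042]
ee_rot: [3.141, -0.011, -0.246]
wrist_force: [3.7, -1.4, 1.6]
width: 0.0173
t 22.7 L [   9.6 -209.7   42. ] r 43.3 th 2.814 F vise [ 3.9 -0.5  1.6] Ftan -4.2 Frad -0.2 w 0.017268439458584403
```

```bash
python3 -m jog '[[[0,0,0],[-2,0,0.3],1],[[0,0,0],[-3.5,0,0.6],1],[[0,0,0],[-5,0,0.8],1],[[0,0,0],[-5,0,0.8],1],[[0,0,0],[-5,0,0.8],1]]'; python3 cr.py|head -1;  python3 -m jog '[[[0,0,0],[-3,0,0.1],1],[[0,0,0],[-3,0,0.1],1],[[0,0,0],[-3,0,0.1],1]]'; python3 cr.py|head -1;  python3 -m jog '[[[0,0,0],[1,0,0],1],[[0,0,0],[2,0,0],1],[[0,0,0],[2,0,0],1]]'; python3 cr.py|head -1
```

```text
time: 23.2
tool_pos: [0.5714, -0.1689, 0.0412]
ee_rot: [3.141, -0.014, -0.246]
wrist_force: [8.6, -2.7, -0.8]
width: 0.017
t 23.2 L [   6.1 -209.8   41.2] r 43.1 th 2.898 F vise [ 9.  -0.5 -0.8] Ftan -8.5 Frad 2.9 w 0.016991161137077524
time: 23.5
tool_pos: [0.5693, -0.1683, 0.0409]
ee_rot: [3.141, -0.016, -0.246]
wrist_force: [10.5, -4.3, -3.8]
width: 0.0174
t 23.5 L [   3.9 -209.8   40.9] r 42.9 th 2.95 F vise [11.2 -1.6 -3.8] Ftan -10.3 Frad 5.8 w 0.017407654096018053
time: 23.8
tool_pos: [0.5696, -0.1684, 0.0408]
ee_rot: [3.141, -0.012, -0.246]
wrist_force: [7.0, -2.3, -1.5]
width: 0.0173
t 23.8 L [   4.2 -209.7   40.8] r 43.1 th 2.944 F vise [ 7.3 -0.5 -1.5] Ftan -6.9 Frad 2.9 w 0.017331505856087004
```

```bash
python3 -m jog '[[[0,0,0],[1,0,0],1],[[0,0,0],[2,0,0],1],[[0,0,0],[2,0,0],1]]'; python3 cr.py|head -1;  python3 -m jog '[[[0,0,0],[1,0,0],1],[[0,0,0],[1.5,0,0],1],[[0,0,0],[1.5,0,0],1]]'; python3 cr.py|head -1
```

```text
time: 24.1
tool_pos: [0.5705, -0.1686, 0.0408]
ee_rot: [3.142, -0.01, -0.246]
wrist_force: [5.4, -1.1, 0.0]
width: 0.0173
t 24.1 L [   5.2 -209.7   40.8] r 43.2 th 2.921 F vise [5.6 0.2 0. ] Ftan -5.4 Frad 1.2 w 0.01728408049573339
time: 24.4
tool_pos: [0.5712, -0.1687, 0.0408]
ee_rot: [-3.142, -0.008, -0.246]
wrist_force: [3.0, -1.8, 3.6]
width: 0.0171
t 24.4 L [   5.8 -209.7   40.8] r 43.3 th 2.907 F vise [ 3.4 -1.   3.6] Ftan -4.1 Frad -2.7 w 0.017118705892324074
```

```bash
python3 -m jog '[[[0,0,0],[2,0,0],1],[[0,0,0],[3,0,-0.3],1],[[0,0,0],[3,0,-0.3],1]]'; python3 cr.py|head -1; python3 -m jog '[[[0,0,0],[0,0,0],-0.3],[[0,0,0],[0,0,0],-0.3],[[0,0,0],[0,0,0],-0.3],[[0,0,0],[0,0,0],-0.3],[[0,0,0],[0,0,-5],-0.3]]'; python3 -m jog '[[[0,0,0],[0,0,-40],-0.3],[[0,0,0],[0,0,-80],-0.3],[[0,0,0],[0,20,-120],-0.3],[[0,0,0],[0,50,-150],-0.3],[[0,0,0],[0,80,-160],-0.3]]'; python3 -m jog '[[[0,0,0],[0,0,0],-0.3],[[0,0,0],[0,0,0],-0.3],[[0,0,0],[0,0,0],-0.3]]';python3 - <<'E'
from vise import *; from go import *
from scipy.optimize import least_squares
snap('top','top16');snap('scene','scene16')
V=np.array([.617,.036,0]);bo=V+[0,0,.085]
for a,b in (('top15','scene15'),('top16','scene16')):
  for i,(X,p) in enumerate(cloud(a,b)):
    p=p.astype(int);red=(p[:,0]>2*p[:,1])&(p[:,0]>70);L=(X-V)@Rv
    h=L[red&(abs(L[:,0])<.08)&(L[:,1]<-.165)&(L[:,1]>-.235)&(L[:,2]>.02)]
    f=lambda a:np.hypot(h[:,0]-a[0],h[:,2]-a[1])-.009
    s=least_squares(f,[.01,.06],loss='soft_l1',f_scale=.001).x;print(len(h),s.round(4),'th',np.arctan2(s[0]+.0043,s[1]-.102).round(3))
    blue=(p[:,2]>1.6*p[:,0])&(p[:,2]>40);B=(X-bo)@Rbed*1000
    t=B[blue&(abs(B[:,0])<40)&(abs(B[:,1])<60)&(B[:,2]>42)&(B[:,2]<58)]; print(' cell top',np.percentile(t,[2,50,98],axis=0).round(1).tolist())
E
```

```text
time: 24.7
tool_pos: [0.5733, -0.1692, 0.0412]
ee_rot: [-3.142, -0.006, -0.246]
wrist_force: [0.8, 0.0, 5.0]
width: 0.0172
t 24.7 L [   7.9 -209.6   41.2] r 43.5 th 2.856 F vise [0.7 0.2 5. ] Ftan -2.1 Frad -4.6 w 0.017151405167277572
time: 25.2
tool_pos: [0.5727, -0.1688, 0.0444]
ee_rot: [-3.141, -0.004, -0.246]
wrist_force: [-0.3, 0.8, 0.5]
width: 0.054
time: 25.7
tool_pos: [0.5546, -0.2478, 0.2115]
ee_rot: [3.14, -0.016, -0.245]
wrist_force: [-0.6, 0.6, 0.2]
width: 0.0611
time: 26.0
tool_pos: [0.553, -0.2454, 0.2045]
ee_rot: [-3.14, -0.005, -0.245]
wrist_force: [1.1, 0.1, 0.5]
width: 0.0609
202 [0.0105 0.0606] th 2.799
 cell top [[-21.5, -42.5, 43.8], [10.2, -3.8, 50.3], [24.9, 44.5, 54.3]]
229 [0.0091 0.0596] th 2.835
 cell top [[-11.7, -41.7, 42.5], [20.3, -5.4, 49.2], [25.2, 41.5, 52.1]]
204 [0.0103 0.0601] th 2.806
 cell top [[-20.9, -42.3, 44.5], [10.6, -3.4, 50.5], [24.9, 44.1, 54.2]]
231 [0.0088 0.0598] th 2.84
 cell top [[-11.8, -42.1, 42.5], [20.3, -5.7, 49.3], [25.7, 41.7, 52.1]]
```

```bash
python3 -c "
from bench import close_job
print(close_job())"
```

```text
the job is handed in; nothing more can be done
None
```

The blue cell is clamped flat on the vise bed against the fixed jaw. The crank is released, and I handed the job in at about 26 s with the gripper clear of everything.

- **Cell chosen:** I took the large blue one, measured at 46 x 92 mm with its top at 51 mm. The other two blue cells are about 36 x 71 mm.
- **First placing attempt failed:** the cell had pitched 15–20° in the grip. Its lower edge caught on top of the fixed jaw, and I pushed at about 50 N before backing off.
- **How I mended it:** I tilted the tool to level the cell and laid it flat a little higher up the bed. I opened the fingers briefly there, about 3 mm clear on each side, to regrip higher. Then I set it down at its spot with about 10 N and let go. This means I let go once, flat on the bed, before the final position.
- **Clamping:** the force at the handle rose from about 3 N while turning freely to 11.8 N, with the tool barely moving. A second push after regripping reached 10.3 N.
- **Last checks:** depth readings show the cell flat on the bed between both jaws. The last picture, taken before the second push, shows the white cell and jar where they were. The screwdriver was not in that picture.
- **Disagreement:** the tool read about 9.25 rad at full force, but the cameras showed the handle at about 9.1 rad after both releases. I put this down to give in the gripper or a slight spring-back in the clamp, but I did not establish which.

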